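# Pack the taco-baking caddy

### The arm

A 6-joint arm with a two-finger parallel gripper is mounted at the origin on a cart in front of the work surface, level with it; the furniture and walls round the work are solid. World frame = base frame: x ahead of the robot, y to its left, z up, the work surface at z = 0. Lengths are in mm, angles in rad, forces in N, time in s.
With the tool pointing down it reaches from about 300 to 775 mm from the base axis. Payload 14.6 kg.
Tool frame: the origin (TCP) lies at the very end of the fingers, on their centre line; the grasp point (between the pads) lies 19 mm behind it; z points along the fingers, y is the line along which they close (so a half turn about z gives the same grasp; the last joint's range is limited). The gripper opens to 94 mm and grips with 3 to 60 N. Pads are 16 mm wide; open, the fingers measure 119 mm over their backs; the gripper's body (75 mm by 177 mm) begins 78 mm behind the grasp point.
Start: joints at [1.22, 0.3, 1.521, -0, 1.321, -0.067], TCP at [154.001, 527.989, 180.846] pointing down, gripper open.
Joint ranges: [-3.03, 3.03], [-0.79, 2.21], [0.23, 2.52], [-1.04, 4.18], [0, 3.07], [-2.55, 2.55]. Speed limits (rad/s): [2.22, 2.22, 2.57, 3.14, 3.14, 3.14].

### API

Orientations are given as [roll, pitch, yaw] about the fixed x, y, z axes, in that order (R = Rz(yaw) Ry(pitch) Rx(roll)).
In Python, from cell import manip, camera, get_calibration gives the robot as it stands.
- The arm moves only by the tool arm_command, never from a script. Its argument "targets" is a list of rows, each an object of numbers: "hand": the opening, from -1 (shut) to 1 (fully open), so that 0 is half open; "x", "y", "z": the shift along the tool's x, y, z in m; "yaw": the turn about the tool's z in rad. In form: [{"hand": .., "x": .., "y": .., "z": .., "yaw": ..}, ...]. A call has 1 to 10 rows; each row shifts and turns the commanded pose from where the row before left it, along the tool's axes as they then stand; what a row does not reach is not made up. A row lasts 1/10 s, in which the tool goes at most 50 mm and 8.59 degrees, less where a joint would pass 70% of its speed; a pose out of reach is approached as far as the arm can. A call is refused whole if a number of a shift passes 0.05 or a number of a turn 0.15, either way. A call with a gripper value outside its range is refused whole. The fingers move at their own pace and stop on an object; "newtons" is the grip in N (left out, the last holds). Time passes only in rows, so rows that do not move let the fingers close. It gives the time, the measured TCP pose, the force, the opening and the grip force at its end, in the units of the state.
- manip.read_state(): the state, without advancing time (a new reading comes with each control period).
- camera(name): name is "side" or "top"; returns the picture (384x512x3 uint8, red, green, blue); there is no depth.
- get_calibration(name): a dict with "K" (3x3 intrinsics, pixels), "cam_to_world" (4x4, takes a point from camera to world coordinates). Camera axes: x right, y up, looking along -z (the intrinsics and any distortion apply to the point x, -y, -z); pixel columns grow to the right and rows downward; lengths in mm; the calibration is good to about 2 mm. A picture is of the moment at which its call begins. get_calibration takes no time and is no camera call.
- manip.sign_off(): hands the job in; it is judged then, once.
The state is a dict: "clock": time; "joints": joint angles; "qd": joint speeds; "effort": joint torques, N m; "eef_pos": TCP position; "eef_rot": TCP orientation; "wrist_force": force on the tool from outside, world axes, zero at the start; "moment": the same for the moment, N m; "finger_gap": finger opening in mm; "finger_force": force on a finger pad.
Only numpy, scipy, OpenCV 4.12 (cv2) and the standard library are available. Lean on these libraries where they do the work, as an engineer would, in place of code of your own. Each camera call takes 0.05 s, during which the arm holds its last target. There are 200 camera calls.

### The job

Pack the taco-baking caddy: put the two matching bent-steel taco forms into its open bay, ridge up and ridge across the caddy, one nested squarely over the other with their ends even, and stand the spice jar in the small bored hole and the slim cooking-spray can in the large one, upright and fully down. The narrow, steep form is from another set and the stout polish bottle must not go with food, so leave those two, the mug and the packet where they are.

Things in the scene. Friction and masses are not known exactly. Their poses are not given: they have to be found in the camera images.
- caddy: fixed wooden caddy, 100 (x) x 262 (y) x 24 mm high, walls 8 mm, a steel pull 15 mm out at each end. Origin: centre of underside. Floor at z = 6 mm. Open bay 84 (x) x 98 mm (y) centred at y = -74 mm; forms sit in it with the ridge along x. The rest is a block, top at z = 23 mm, bored down to the floor at x = 0: small hole 48 mm across at y = +7 mm, large hole 60 mm at y = +87 mm.
- form_a_mid (a point): steel taco-shell form, one of two alike: sheet 4 mm thick bent 90 degrees, standing like a tent, ridge on top, small vent holes in its legs. 60 mm long along the ridge, 88 mm wide over the feet, 47 mm high. Point: mid-length, half-way up (23 mm); x along the ridge, z up. Lift it by its two end edges, close under the ridge; nested over its twin it rests 6 mm higher.
- form_b_mid (a point): steel taco-shell form, one of two alike: sheet 4 mm thick bent 90 degrees, standing like a tent, ridge on top, small vent holes in its legs. 60 mm long along the ridge, 88 mm wide over the feet, 47 mm high. Point: mid-length, half-way up (23 mm); x along the ridge, z up. Lift it by its two end edges, close under the ridge; nested over its twin it rests 6 mm higher.
- spice_jar_mid (a point): spice jar, a small upright cylinder 41 mm across and 105 mm high with a dark cap (40 mm across) over its top 21 mm, 110 g, the only such jar on the open front of the counter. The point lies on its axis, half-way up; z up.
- spray_can_mid (a point): cooking-spray can, slim upright cylinder, 52 mm across and 176 mm high, straight sides up to 139 mm, then a cap 46 mm across up to the top, 280 g. The point lies on its axis, half-way up (88 mm); z up.
- odd_form_mid (a point): look-alike to leave alone: a narrow, steep steel form, 84 mm long along the ridge, 49 mm wide over its feet, 54 mm high. The point lies mid-length, half-way up; x along the ridge, z up.
- polish_mid (a point): look-alike to leave alone: furniture-polish bottle, stouter and taller than the cooking-spray can, 65 mm across and 206 mm high, cap 50 mm across above 168 mm. The point lies on its axis, half-way up; z up.
- mug_mid (a point): bystander to leave alone: mug with a handle, 92 x 125 mm over all, 100 mm high, farther back on the counter. The point lies half-way up; z up.
- packet_mid (a point): bystander to leave alone: flat packet, 129 x 211 mm, 50 mm high, farther back on the left. Behind world x = 0.69 m wall cabinets overhang the counter from 0.35 m up. The point lies at its middle, half-way up; z up.
There are look-alikes about, which are no part of the job. Leave any green look-alike of the part that bears form_b_mid alone.

How it is judged (in metres and radians):
At the end, for the whole second after the job is handed in: Forms ridge up, lower one on the bay floor, centred within 10 to 14 mm, ridge within 0.15 rad of caddy x; the other nested on it within 10 mm and 0.12 rad. Jar and can in their holes within 8 mm, fully down, tilt under 0.1 rad. All at rest; other things within 30 mm of their starts (((x of form_a_mid in the frame of caddy between -0.014 and 0.014 m and y of form_a_mid in the frame of caddy between -0.084 and -0.064 m and z of form_a_mid in the frame of caddy between 0.0254 and 0.0334 m and angle between each of form_a_mid, form_b_mid's own z axis and vertical below 0.08 rad and angle between the x axis of form_a_mid and the x axis of caddy, either way round below 0.15 rad and angle between the x axis of form_b_mid and the x axis of form_a_mid, either way round below 0.12 rad and horizontal distance between form_b_mid and form_a_mid below 0.01 m and z of form_b_mid in the frame of form_a_mid between 0.0027 and 0.0087 m) or (x of form_b_mid in the frame of caddy between -0.014 and 0.014 m and y of form_b_mid in the frame of caddy between -0.084 and -0.064 m and z of form_b_mid in the frame of caddy between 0.0254 and 0.0334 m and angle between each of form_b_mid, form_a_mid's own z axis and vertical below 0.08 rad and angle between the x axis of form_b_mid and the x axis of caddy, either way round below 0.15 rad and angle between the x axis of form_a_mid and the x axis of form_b_mid, either way round below 0.12 rad and horizontal distance between form_a_mid and form_b_mid below 0.01 m and z of form_a_mid in the frame of form_b_mid between 0.0027 and 0.0087 m)) and x of spice_jar_mid in the frame of caddy between -0.008 and 0.008 m and y of spice_jar_mid in the frame of caddy between -0.001 and 0.015 m and z of spice_jar_mid in the frame of caddy between 0.0535 and 0.0635 m and angle between each of spice_jar_mid, spray_can_mid's own z axis and vertical below 0.1 rad and x of spray_can_mid in the frame of caddy between -0.008 and 0.008 m and y of spray_can_mid in the frame of caddy between 0.079 and 0.095 m and z of spray_can_mid in the frame of caddy between 0.089 and 0.099 m and linear speed of each of form_a, form_b, spice_jar, spray_can below 0.02 m/s and distance of each of odd_form_mid, polish_mid, mug_mid, packet_mid from where it was at the start of the episode below 0.03 m); the robot touches nothing.
It fails at once if the narrow odd form is moved more than 30 mm (distance of odd_form_mid from where it was at the start of the episode above 0.03 m).
It fails at once if the polish bottle is moved more than 30 mm (distance of polish_mid from where it was at the start of the episode above 0.03 m).
It fails at once if the mug is moved more than 30 mm (distance of mug_mid from where it was at the start of the episode above 0.03 m).
It fails at once if the packet is moved more than 30 mm (distance of packet_mid from where it was at the start of the episode above 0.03 m).
It also fails if it takes over 141 s, if anything falls off the work surface, if the arm or the gripper's body presses on something with over 40 N, if the wrist force passes 120 N, or if a joint passes its speed limit or range.

## Working session

There is one attempt and no reset: what is moved stays moved. The work goes in short steps, Python scripts to look and compute and a tool call to move; the robot and the scene stay as the last step left them, time stands still between calls to the robot, and variables do not carry over. Pictures are saved under pics/ and viewed, at most 14 in all, crops included, and the job is handed in when it is done.

Besides the shell and the picture viewer there is one more tool, called after "Call:" in YAML: its name, and indented under it one key for each argument. arm_command: Moves the arm, as the interface text tells. Its arguments: {"type":"object","properties":{"targets":{"type":"array"},"newtons":{"type":"number"}},"required":["targets"]}

```bash
mkdir -p pics; ls; cat > h.py <<'E'
import numpy as np, cv2
from cell import manip, camera, get_calibration
def save(n,im): cv2.imwrite('pics/'+n+'.png',im[:,:,::-1])
def load(n): return cv2.imread('pics/'+n+'.png')[:,:,::-1]
def ray(n,u,v):
    c=get_calibration(n);K=np.array(c['K']);T=np.array(c['cam_to_world'])
    d=np.linalg.inv(K)@[u,v,1]; d=np.array([d[0],-d[1],-d[2]])
    return T[:3,3],T[:3,:3]@d
def onz(n,u,v,z):
    o,d=ray(n,u,v); return o+d*(z-o[2])/d[2]
def proj(n,p):
    c=get_calibration(n);K=np.array(c['K']);T=np.array(c['cam_to_world'])
    q=T[:3,:3].T@(np.array(p)-T[:3,3]); q=K@[q[0],-q[1],-q[2]]; return q[:2]/q[2]
E
python3 - <<'E'
from h import *
for n in('top','side'):
    im=camera(n); save(n+'0',im); c=get_calibration(n); print(n,{k:np.round(v,3).tolist() if k in('K','cam_to_world') else v for k,v in c.items()})
    save(n+'0b',cv2.resize(im,(800,600),interpolation=cv2.INTER_CUBIC))
print(manip.read_state())
E
```

```text
pics
top {'K': [[402.422, 0.0, 252.741], [0.0, 402.422, 191.304], [0.0, 0.0, 1.0]], 'cam_to_world': [[0.022, 0.993, -0.12, 422.282], [-1.0, 0.021, -0.009, -89.964], [-0.006, 0.12, 0.993, 1524.955], [0.0, 0.0, 0.0, 1.0]]}
side {'K': [[365.542, 0.0, 249.346], [0.0, 365.542, 192.173], [0.0, 0.0, 1.0]], 'cam_to_world': [[0.917, 0.254, -0.306, 215.966], [-0.397, 0.624, -0.673, -877.703], [0.02, 0.739, 0.673, 891.388], [0.0, 0.0, 0.0, 1.0]]}
{'clock': 0.1, 'joints': array([ 1.22040496e+00,  3.00418421e-01,  1.52154155e+00, -4.45373842e-05,
        1.32066599e+00, -6.66139799e-02]), 'qd': array([-0.00033276,  0.0005587 , -0.00075066,  0.00142318,  0.00053519,
        0.00055586]), 'effort': array([ 2.88951553e-03, -5.32645404e+01, -3.53277576e+01,  7.09863100e-02,
        2.35110271e-02, -1.28463350e-05]), 'eef_pos': array([153.92324376, 527.74872179, 180.3319523 ]), 'eef_rot': array([-3.14055876e+00, -2.57376688e-05,  2.85782630e+00]), 'wrist_force': array([ 0.55294715,  0.56363184, -0.08934818]), 'moment': array([-0.00283368,  0.07329849, -0.00392875]), 'finger_force': 0.0, 'finger_gap': 93.7543790745715}
```

View pics/top0b.png

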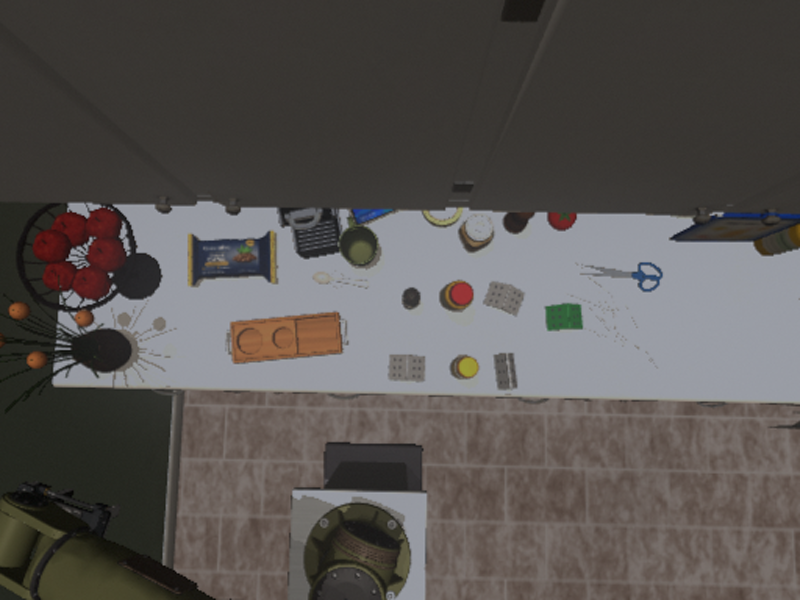

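View pics/side0b.png

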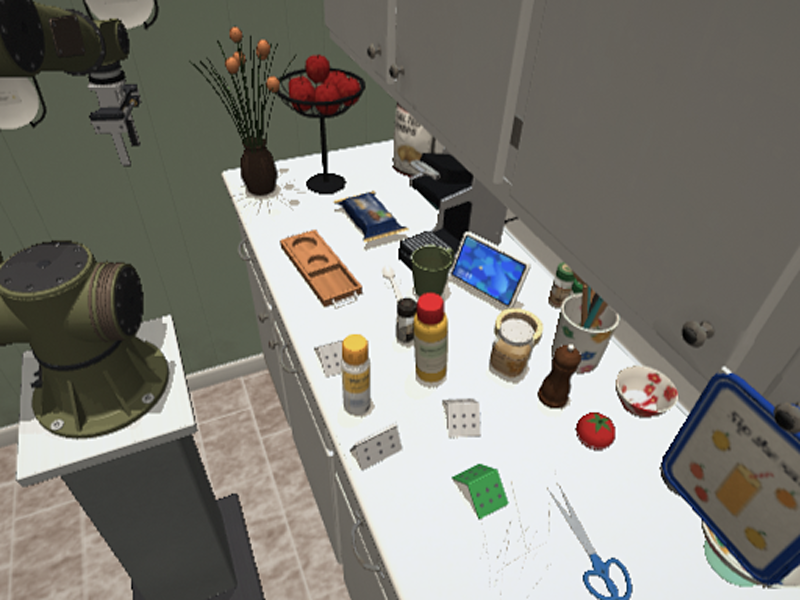

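Candidates in the 800×600 top view:
- **Forms:** grey wide forms at (407,368) and (504,297), a narrow steep grey one at (506,371), and a green one at (564,317). I choose the two wide grey ones.
- **Cans:** a slim yellow-capped one at (466,368) and a stouter red-capped one at (458,296). I choose the yellow one.
- **Jars:** a dark-capped jar at (411,298), with others at the back at (518,222). I choose the front one.

Next is a close crop to check these choices.

```bash
python3 - <<'E'
from h import *
t=load('top0'); 
save('crop1',cv2.resize(t[165:260,235:385],(800,507),interpolation=cv2.INTER_CUBIC))
save('crop2',cv2.resize(t[190:240,135:235],(800,400),interpolation=cv2.INTER_CUBIC))
E
```

```text
(no output)
```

View pics/crop1.png

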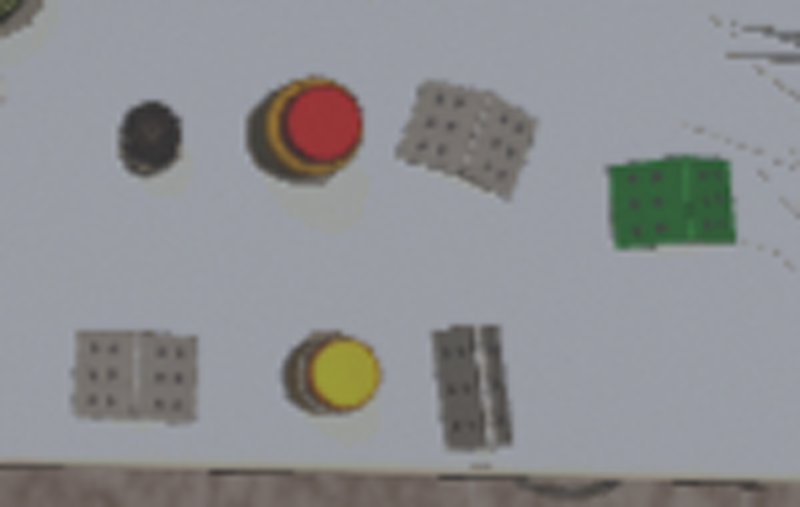

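View pics/crop2.png

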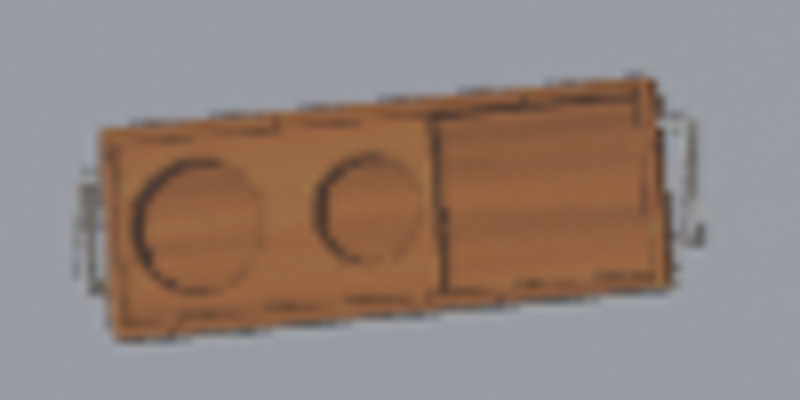

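The first crop shows matching wide forms at crop px (135,376) and (470,140), the steep odd form at (472,388), the spray can's yellow cap at (345,373), the polish's red cap at (322,123) and the jar at (151,137). In the second, the caddy's bay is on the right (world −y), the small hole is at crop px (370,210) and the large one at (200,225).

```bash
cat > m.py <<'E'
from h import *
def big(name,mask_fn,box,z,cam='top',s=4,im=None):
    """largest blob of mask_fn(hsv) within box (u0,v0,u1,v1): contour in pixels"""
    u0,v0,u1,v1=box; c=cv2.resize(im[v0:v1,u0:u1],None,fx=s,fy=s,interpolation=cv2.INTER_CUBIC)
    m=mask_fn(cv2.cvtColor(c,cv2.COLOR_RGB2HSV).astype(int)).astype(np.uint8)
    m=cv2.morphologyEx(m,cv2.MORPH_CLOSE,np.ones((9,9)))
    k=max(cv2.findContours(m,cv2.RETR_EXTERNAL,cv2.CHAIN_APPROX_NONE)[0],key=cv2.contourArea)[:,0].astype(float)
    return (k+.5)/s-.5+[u0,v0]
def world(cam,k,z): return np.array([onz(cam,u,v,z)[:2] for u,v in k])
def rect(w):
    (cx,cy),(a,b),ang=cv2.minAreaRect(w.astype(np.float32)); bx=cv2.boxPoints(((cx,cy),(a,b),ang))
    M=cv2.moments(w.astype(np.float32)); cen=(M['m10']/M['m00'],M['m01']/M['m00'])
    e=bx[1]-bx[0]; f=bx[2]-bx[1]; l=e if abs(e[1])>abs(f[1]) else f   # long-ish along y
    l=l*np.sign(l[1]); yaw=np.arctan2(-l[0],l[1])
    return np.round([cx,cy,cen[0],cen[1],a,b,yaw],3)
grey=lambda h:(h[...,2]<150)
E
python3 - <<'E'
from m import *
t=load('top0'); hs=cv2.cvtColor(t,cv2.COLOR_RGB2HSV)
for n,(u,v) in dict(counter=(280,215),formleg=(255,240),form2=(330,185),can=(300,236),jar=(263,191),cad=(205,215)).items(): print(n,t[v,u],hs[v,u])
f1=big('a',grey,(245,222,277,248),0,im=t); print('form1',rect(world('top',f1,23)))
f2=big('b',grey,(306,175,340,206),0,im=t); print('form2',rect(world('top',f2,23)))
cad=big('c',lambda h:(h[...,1]>90)&(h[...,0]<25),(140,192,228,240),0,im=t); print('caddy',rect(world('top',cad,23)))
can=big('d',lambda h:(h[...,0]>22)&(h[...,0]<36)&(h[...,1]>120)&(h[...,2]>110),(288,224,310,246),0,im=t); print('can',rect(world('top',can,176)))
pol=big('d',lambda h:((h[...,0]<6)|(h[...,0]>170))&(h[...,1]>130)&(h[...,2]>110),(280,178,306,202),0,im=t); print('polish',rect(world('top',pol,206)))
jar=big('e',lambda h:h[...,2]<100,(254,180,274,202),0,im=t); print('jar',rect(world('top',jar,95)))
odd=big('f',grey,(312,222,336,252),0,im=t); print('odd',rect(world('top',odd,27)))
# holes: image points by eye/circle
for n,p in dict(small=(370,210),large=(200,225)).items(): print(n,onz('top',135+(p[0]+.5)/8-.5,190+(p[1]+.5)/8-.5,23))
E
```

```text
counter [153 156 164] [112  17 164]
formleg [89 86 85] [ 8 11 89]
form2 [115 111 108] [ 13  16 115]
can [153 150  56] [ 29 162 153]
jar [65 61 60] [ 6 20 65]
cad [146  97  65] [ 12 141 146]
form1 [ 4.41161e+02 -1.05968e+02  4.40971e+02 -1.06810e+02  9.02610e+01
  6.68030e+01 -2.20000e-02]
form2 [ 6.15441e+02 -3.37905e+02  6.14242e+02 -3.37556e+02  9.15770e+01
  7.16740e+01 -3.37000e-01]
caddy [5.07074e+02 1.83641e+02 5.07157e+02 1.83431e+02 9.80990e+01 2.62121e+02
 1.21000e-01]
can [ 443.677 -236.431  444.048 -236.274   39.641   39.589   -0.771]
polish [ 5.97067e+02 -2.18057e+02  5.97682e+02 -2.18205e+02  4.49660e+01
  4.37940e+01  2.10000e-02]
jar [ 5.98900e+02 -1.12706e+02  5.98748e+02 -1.12347e+02  4.95980e+01
  4.02860e+01  2.10000e-02]
odd [ 4.37856e+02 -3.39939e+02  4.38111e+02 -3.39971e+02  9.21570e+01
  5.27030e+01  1.29000e-01]
small [505.87151275 190.34860724  23.        ]
large [497.12847831 269.49543294  23.        ]
```

Call:
arm_command:
  targets:
    - {"hand": 1, "x": 0, "y": 0, "z": -0.01, "yaw": 0.145}
    - {"hand": 1, "x": 0, "y": 0, "z": -0.01, "yaw": 0.145}
    - {"hand": 1, "x": 0, "y": 0, "z": -0.01, "yaw": 0.145}
    - {"hand": 1, "x": 0, "y": 0, "z": -0.01, "yaw": 0.145}
    - {"hand": 1, "x": 0, "y": 0, "z": -0.01, "yaw": 0.145}
    - {"hand": 1, "x": 0, "y": 0, "z": -0.01, "yaw": 0.145}
    - {"hand": 1, "x": 0, "y": 0, "z": -0.01, "yaw": 0.145}
    - {"hand": 1, "x": 0, "y": 0, "z": -0.01, "yaw": 0.145}
    - {"hand": 1, "x": 0, "y": 0, "z": 0, "yaw": 0.145}
    - {"hand": 1, "x": 0, "y": 0, "z": 0, "yaw": 0}
  newtons: 25

```text
clock: 1.1
eef_pos: [154.0, 527.9, 260.7]
eef_rot: [-3.142, 0.0, 1.55]
wrist_force: [0.2, 1.1, 0.2]
finger_gap: 94.3
finger_force: 0.0
```

```bash
cat > go.py <<'E'
import sys
from h import *
# go.py x y z yaw : shift in tool axes (mm) from the measured pose, after turning
s=manip.read_state(); p=s['eef_pos'];r=s['eef_rot']; x,y,z,yaw=map(float,sys.argv[1:5])
d=np.array([x,y,z])-p
f=lambda a:(round(d[0]*np.cos(a)+d[1]*np.sin(a),1),round(d[0]*np.sin(a)-d[1]*np.cos(a),1),round(-d[2],1))
print('at',np.round(p,1),np.round(r,3),'t',round(s['clock'],2),'gap',round(s['finger_gap'],1),'F',np.round(s['wrist_force'],1),round(s['finger_force'],1),'q',np.round(s['joints'],2))
print('turn about tool z',round((r[2]-yaw+np.pi)%(2*np.pi)-np.pi,3),'shift with yaw as now',f(r[2]),'after turn',f(yaw))
E
python3 go.py 441 -106.5 120 1.549
```

```text
at [154.  527.9 260.7] [-3.142  0.     1.55 ] t 1.1 gap 94.3 F [0.2 1.1 0.2] 0.0 q [1.22 0.25 1.4  0.   1.49 1.24]
turn about tool z 0.001 shift with yaw as now (np.float64(-628.4), np.float64(299.9), np.float64(140.7)) after turn (np.float64(-628.0), np.float64(300.8), np.float64(140.7))
```

Call:
arm_command:
  targets:
    - {"hand": 1, "x": -0.04, "y": 0.02, "z": 0, "yaw": 0}
    - {"hand": 1, "x": -0.04, "y": 0.02, "z": 0, "yaw": 0}
    - {"hand": 1, "x": -0.04, "y": 0.02, "z": 0, "yaw": 0}
    - {"hand": 1, "x": -0.04, "y": 0.02, "z": 0, "yaw": 0}
    - {"hand": 1, "x": -0.04, "y": 0.02, "z": 0, "yaw": 0}
    - {"hand": 1, "x": -0.04, "y": 0.02, "z": 0, "yaw": 0}
    - {"hand": 1, "x": -0.04, "y": 0.02, "z": 0, "yaw": 0}
    - {"hand": 1, "x": -0.04, "y": 0.02, "z": 0, "yaw": 0}
    - {"hand": 1, "x": -0.04, "y": 0.02, "z": 0, "yaw": 0}
    - {"hand": 1, "x": -0.04, "y": 0.02, "z": 0, "yaw": 0}

```text
clock: 2.1
eef_pos: [347.0, 122.7, 260.7]
eef_rot: [3.142, -0.0, 1.558]
wrist_force: [0.0, 0.1, 0.7]
finger_gap: 93.8
finger_force: 0.0
```

```bash
python3 go.py 441 -106.5 80 1.549
```

```text
at [347.  122.7 260.7] [ 3.142 -0.     1.558] t 2.1 gap 93.8 F [0.  0.1 0.7] 0.0 q [ 0.24 -0.18  1.84 -0.    1.48  0.25]
turn about tool z 0.009 shift with yaw as now (np.float64(-228.0), np.float64(96.9), np.float64(180.7)) after turn (np.float64(-227.1), np.float64(99.0), np.float64(180.7))
```

Call:
arm_command:
  targets:
    - {"hand": 1, "x": -0.032, "y": 0.014, "z": 0.01, "yaw": 0}
    - {"hand": 1, "x": -0.032, "y": 0.014, "z": 0.01, "yaw": 0}
    - {"hand": 1, "x": -0.032, "y": 0.014, "z": 0.02, "yaw": 0}
    - {"hand": 1, "x": -0.032, "y": 0.014, "z": 0.02, "yaw": 0}
    - {"hand": 1, "x": -0.032, "y": 0.014, "z": 0.03, "yaw": 0}
    - {"hand": 1, "x": -0.032, "y": 0.014, "z": 0.04, "yaw": 0}
    - {"hand": 1, "x": -0.032, "y": 0.014, "z": 0.04, "yaw": 0}
    - {"hand": 1, "x": 0, "y": 0, "z": 0, "yaw": 0}

```text
clock: 2.9
eef_pos: [437.2, -99.2, 90.5]
eef_rot: [-3.133, -0.002, 1.555]
wrist_force: [-1.3, 0.6, -0.3]
finger_gap: 93.9
finger_force: 0.0
```

```bash
python3 go.py 441 -106.5 23 1.549
```

```text
at [437.2 -99.2  90.5] [-3.133e+00 -2.000e-03  1.555e+00] t 2.9 gap 93.9 F [-1.3  0.6 -0.3] 0.0 q [-0.3   0.18  1.89 -0.    1.07 -0.29]
turn about tool z 0.006 shift with yaw as now (np.float64(-7.2), np.float64(3.9), np.float64(67.5)) after turn (np.float64(-7.2), np.float64(4.0), np.float64(67.5))
```

Call:
arm_command:
  targets:
    - {"hand": 1, "x": -0.005, "y": 0.004, "z": 0.01, "yaw": 0}
    - {"hand": 1, "x": 0, "y": 0, "z": 0, "yaw": 0}
    - {"hand": 1, "x": 0, "y": 0, "z": 0, "yaw": 0}

```text
clock: 3.2
eef_pos: [443.4, -102.1, 86.4]
eef_rot: [3.14, 0.0, 1.555]
wrist_force: [-0.1, -0.4, -0.3]
finger_gap: 94.0
finger_force: 0.0
```

```bash
python3 go.py 441 -106.5 23 1.549; python3 - <<'E'
from h import *
s=camera('side'); p=manip.read_state()['eef_pos']; u,v=proj('side',p).astype(int); print(u,v)
s=s[max(v-90,0):v+60,max(u-90,0):u+90]; save('s1',cv2.resize(s,None,fx=4,fy=4,interpolation=cv2.INTER_CUBIC))
E
```

```text
at [ 443.4 -102.1   86.4] [3.14  0.    1.555] t 3.2 gap 94.0 F [-0.1 -0.4 -0.3] 0.0 q [-0.31  0.2   1.89  0.    1.06 -0.29]
turn about tool z 0.006 shift with yaw as now (np.float64(-4.5), np.float64(-2.4), np.float64(63.4)) after turn (np.float64(-4.5), np.float64(-2.3), np.float64(63.4))
212 209
```

View pics/s1.png

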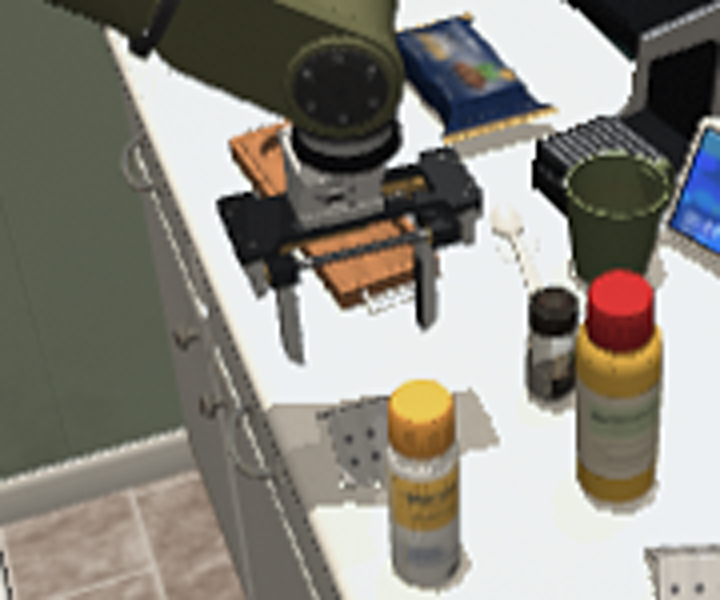

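The side crop shows the gripper squarely above form 1 at crop px (360,440), with its wide body running along the closing direction and the can clear of it.

Call:
arm_command:
  targets:
    - {"hand": 1, "x": -0.004, "y": -0.002, "z": 0.02, "yaw": 0}
    - {"hand": 1, "x": 0, "y": 0, "z": 0.02, "yaw": 0}
    - {"hand": 1, "x": 0, "y": 0, "z": 0.02, "yaw": 0}
    - {"hand": 1, "x": 0, "y": 0, "z": 0.003, "yaw": 0}
    - {"hand": 1, "x": 0, "y": 0, "z": 0, "yaw": 0}
    - {"hand": 1, "x": 0, "y": 0, "z": 0, "yaw": 0}

```text
clock: 3.85
eef_pos: [441.7, -106.5, 23.8]
eef_rot: [3.14, 0.001, 1.553]
wrist_force: [0.1, 0.8, 0.4]
finger_gap: 94.0
finger_force: 0.0
```

Call:
arm_command:
  targets:
    - {"hand": -1, "x": 0, "y": 0, "z": 0, "yaw": 0}
    - {"hand": -1, "x": 0, "y": 0, "z": 0, "yaw": 0}
    - {"hand": -1, "x": 0, "y": 0, "z": 0, "yaw": 0}
    - {"hand": -1, "x": 0, "y": 0, "z": 0, "yaw": 0}
    - {"hand": -1, "x": 0, "y": 0, "z": 0, "yaw": 0}
    - {"hand": -1, "x": 0, "y": 0, "z": 0, "yaw": 0}
  newtons: 20

```text
clock: 4.45
eef_pos: [441.0, -106.6, 22.5]
eef_rot: [-3.142, -0.0, 1.553]
wrist_force: [0.4, 0.8, -0.2]
finger_gap: 48.9
finger_force: 0.0
```

```bash
python3 go.py 516 110 200 1.692
```

```text
at [ 441.  -106.6   22.5] [-3.142 -0.     1.553] t 4.45 gap 48.9 F [ 0.4  0.8 -0.2] 0.0 q [-0.32  0.3   1.94  0.    0.9  -0.3 ]
turn about tool z -0.139 shift with yaw as now (np.float64(217.9), np.float64(71.1), np.float64(-177.5)) after turn (np.float64(205.9), np.float64(100.7), np.float64(-177.5))
```

```bash
python3 - <<'E'
from h import *
print({k:np.round(v,2) for k,v in manip.read_state().items() if k in('finger_gap','finger_force','wrist_force')})
s=camera('side')[150:270,150:290]; t=camera('top')[190:280,210:315]
a=cv2.resize(s,(700,600),interpolation=cv2.INTER_CUBIC); save('s2',a)
E
```

```text
{'wrist_force': array([ 0.4 ,  0.77, -0.17]), 'finger_force': np.float64(0.0), 'finger_gap': np.float64(48.93)}
```

View pics/s2.png

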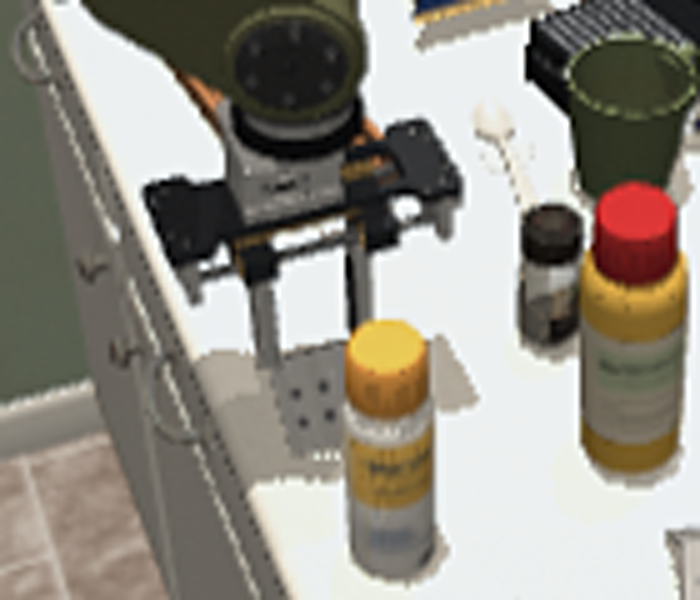

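```bash
python3 - <<'E'
from m import *
print(onz('top',260.6,235.3,23),onz('top',260.6,235.3,47))
t=load('top0'); k=big('',grey,(245,222,277,248),0,im=t); print(k.min(0),k.max(0),cv2.minAreaRect(k.astype(np.float32)))
# side view with picture 0: project form1 outline from the estimate
s=load('side0'); 
for p in [(-30,0,47),(30,0,47),(-30,-44,0),(30,-44,0),(-30,44,0),(30,44,0)]:
    q=np.array([441,-106.5,0])+p; u=proj('side',q); cv2.circle(s,tuple(int(round(a*1)) for a in u),1,(255,0,0),-1)
    u=proj('top',q); cv2.circle(t,tuple(int(round(a*1)) for a in u),0,(255,0,0),-1)
a=cv2.resize(s[190:270,180:270],(450,400),interpolation=cv2.INTER_NEAREST)
b=cv2.resize(t[215:255,240:275],(350,400),interpolation=cv2.INTER_NEAREST)
save('chk',np.hstack([a,b]))
E
```

```text
[ 440.13435819 -109.10950728   23.        ] [ 439.84908506 -108.80358146   47.        ]
[247.625 226.125] [271.875 244.375] ((259.76220703125, 235.05816650390625), (24.328168869018555, 18.13082504272461), 2.2025980949401855)Traceback (most recent call last):
  File "<stdin>", line 7, in <module>
cv2.error: OpenCV(4.12.0) :-1: error: (-5:Bad argument) in function 'circle'
> Overload resolution failed:
>  - Layout of the output array img is incompatible with cv::Mat
>  - Expected Ptr<cv::UMat> for argument 'img'
```

Call:
arm_command:
  targets:
    - {"hand": -1, "x": 0, "y": 0, "z": 0, "yaw": 0}

```text
clock: 4.65
eef_pos: [441.0, -106.6, 22.5]
eef_rot: [-3.142, 0.0, 1.553]
wrist_force: [-1.0, -0.3, -0.2]
finger_gap: 32.9
finger_force: 0.0
```

```bash
python3 - <<'E'
from m import *
s=load('side0').copy();t=load('top0').copy(); c=camera('side').copy()
for p in [(-30,0,47),(30,0,47),(-30,-44,0),(30,-44,0),(-30,44,0),(30,44,0)]:
    q=np.array([441,-108,0])+p
    for im,n in((s,'side'),(t,'top'),(c,'side')):
        u=proj(n,q); im[int(round(u[1])),int(round(u[0]))]=(255,0,0)
f=lambda x,w,h:cv2.resize(x,(w,h),interpolation=cv2.INTER_NEAREST)
save('chk',np.hstack([f(s[190:270,190:250],300,400),f(c[190:270,190:250],300,400),f(t[215:255,242:277],200,400)]))
E
```

```text
(no output)
```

View pics/chk.png

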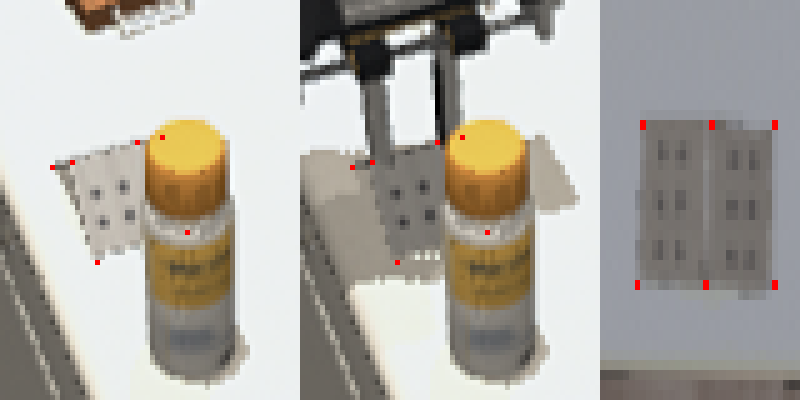

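```bash
python3 - <<'E'
from m import *
def ony(u,v,y):
    o,d=ray('side',u,v); return (o+d*(y-o[1])/d[1]).round(1)
print('s1 tips',ony(196.3,209,-102),ony(228.3,200.3,-102), 'expected x 396/490 z86')
print('now tips',ony(204.6,222.2,-106.6), ony(217.6,218,-106.6))
for x in(425,457): print(proj('side',[x,-106.6,22.5]).round(1))
print(proj('side',[441,-106.6,22.5]).round(1))
E
```

```text
s1 tips [ 394.  -102.   106.7] [ 497.4 -102.   105.7] expected x 396/490 z86
now tips [ 414.7 -106.6   44.4] [ 458.1 -106.6   46.2]
[208.1 226. ]
[217.6 223.2]
[212.9 224.6]
```

Call:
arm_command:
  targets:
    - {"hand": 1, "x": 0, "y": 0, "z": 0, "yaw": 0}
    - {"hand": 1, "x": 0, "y": 0, "z": 0, "yaw": 0}
    - {"hand": 1, "x": 0, "y": 0, "z": 0, "yaw": 0}
    - {"hand": 1, "x": 0, "y": 0, "z": 0, "yaw": 0}
    - {"hand": 1, "x": 0, "y": 0, "z": 0, "yaw": 0}
    - {"hand": 1, "x": 0, "y": 0, "z": 0, "yaw": 0}
    - {"hand": 1, "x": 0, "y": 0, "z": 0, "yaw": 0}
    - {"hand": 1, "x": 0, "y": 0, "z": 0, "yaw": 0}
    - {"hand": 1, "x": 0, "y": 0, "z": 0, "yaw": 0}

```text
clock: 5.6
eef_pos: [441.0, -106.5, 22.5]
eef_rot: [-3.142, 0.0, 1.553]
wrist_force: [0.6, 0.9, -0.6]
finger_gap: 93.3
finger_force: 0.0
```

```bash
python3 - <<'E'
from m import *
c=camera('side').copy(); st=manip.read_state(); print(st['eef_pos'],st['finger_gap'])
for x in(-47,47,-60,60):
  for z in (0,20):
    u=proj('side',st['eef_pos']+[x,0,z]).round().astype(int); c[u[1],u[0]]=(255,0,0) if z==0 else (0,0,255); print(x,z,u)
save('s3',cv2.resize(c[180:250,180:250],(600,600),interpolation=cv2.INTER_NEAREST))
E
```

```text
[ 440.98246994 -106.5510296    22.53024651] 93.61545350594041
-47 0 [199 229]
-47 20 [198 224]
47 0 [227 220]
47 20 [226 216]
-60 0 [195 230]
-60 20 [194 226]
60 0 [230 219]
60 20 [230 215]
```

View pics/s3.png

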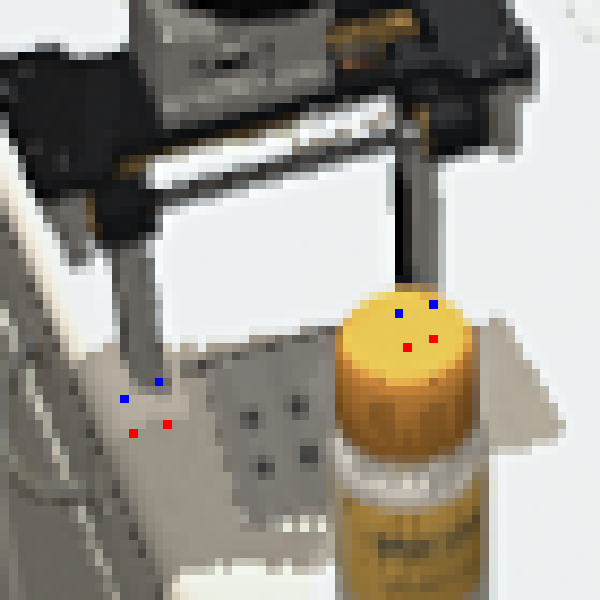

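The picture shows the left fingertip ending at about crop px (155,390), near the mark for 20 mm above the reported TCP. The fingers therefore end about 22 mm short of the reported point and closed just above the ridge, so I'll go lower.

Call:
arm_command:
  targets:
    - {"hand": 1, "x": -0.001, "y": 0, "z": 0.01, "yaw": 0}
    - {"hand": 1, "x": 0, "y": 0, "z": 0.01, "yaw": 0}
    - {"hand": 1, "x": 0, "y": 0, "z": 0, "yaw": 0}
    - {"hand": 1, "x": 0, "y": 0, "z": 0, "yaw": 0}

```text
clock: 6.05
eef_pos: [440.7, -107.5, 2.1]
eef_rot: [-3.141, -0.0, 1.553]
wrist_force: [-0.2, 0.2, 0.2]
finger_gap: 94.0
finger_force: 0.0
```

Call:
arm_command:
  targets:
    - {"hand": -1, "x": 0, "y": 0, "z": 0, "yaw": 0}
    - {"hand": -1, "x": 0, "y": 0, "z": 0, "yaw": 0}
    - {"hand": -1, "x": 0, "y": 0, "z": 0, "yaw": 0}
    - {"hand": -1, "x": 0, "y": 0, "z": 0, "yaw": 0}
    - {"hand": -1, "x": 0, "y": 0, "z": 0, "yaw": 0}
    - {"hand": -1, "x": 0, "y": 0, "z": 0, "yaw": 0}

```text
clock: 6.65
eef_pos: [441.0, -107.6, 2.6]
eef_rot: [3.141, 0.0, 1.553]
wrist_force: [-0.0, 0.7, 0.8]
finger_gap: 60.0
finger_force: 20.0
```

```bash
python3 go.py 516 110 200 1.692
```

```text
at [ 441.  -107.6    2.6] [3.141 0.    1.553] t 6.65 gap 60.0 F [-0.   0.7  0.8] 20.0 q [-0.32  0.34  1.95 -0.    0.86 -0.3 ]
turn about tool z -0.139 shift with yaw as now (np.float64(218.9), np.float64(71.0), np.float64(-197.4)) after turn (np.float64(206.9), np.float64(100.7), np.float64(-197.4))
```

Call:
arm_command:
  targets:
    - {"hand": -1, "x": 0, "y": 0, "z": -0.02, "yaw": 0}
    - {"hand": -1, "x": 0, "y": 0, "z": -0.03, "yaw": 0}
    - {"hand": -1, "x": 0, "y": 0, "z": -0.04, "yaw": 0}
    - {"hand": -1, "x": 0.03, "y": 0.01, "z": -0.02, "yaw": -0.07}
    - {"hand": -1, "x": 0.03, "y": 0.015, "z": 0, "yaw": -0.069}
    - {"hand": -1, "x": 0.03, "y": 0.015, "z": 0, "yaw": 0}
    - {"hand": -1, "x": 0.03, "y": 0.015, "z": 0, "yaw": 0}
    - {"hand": -1, "x": 0.03, "y": 0.015, "z": 0, "yaw": 0}
    - {"hand": -1, "x": 0.03, "y": 0.015, "z": 0, "yaw": 0}
    - {"hand": -1, "x": 0, "y": 0, "z": 0, "yaw": 0}

```text
clock: 7.65
eef_pos: [510.5, 82.2, 112.2]
eef_rot: [-3.141, -0.0, 1.695]
wrist_force: [0.5, -0.2, -0.6]
finger_gap: 59.7
finger_force: 20.0
```

```bash
python3 go.py 516 110 60 1.692
```

```text
at [510.5  82.2 112.2] [-3.141 -0.     1.695] t 7.65 gap 59.7 F [ 0.5 -0.2 -0.6] 20.0 q [ 0.09  0.3   1.69  0.    1.15 -0.04]
turn about tool z 0.003 shift with yaw as now (np.float64(26.9), np.float64(8.9), np.float64(52.2)) after turn (np.float64(26.9), np.float64(8.8), np.float64(52.2))
```

Call:
arm_command:
  targets:
    - {"hand": -1, "x": 0.014, "y": 0.005, "z": 0.01, "yaw": 0}
    - {"hand": -1, "x": 0.013, "y": 0.004, "z": 0.02, "yaw": 0}
    - {"hand": -1, "x": 0, "y": 0, "z": 0.02, "yaw": 0}
    - {"hand": -1, "x": 0, "y": 0, "z": 0, "yaw": 0}
    - {"hand": -1, "x": 0, "y": 0, "z": 0, "yaw": 0}
    - {"hand": -1, "x": 0, "y": 0, "z": 0, "yaw": 0}

```text
clock: 8.25
eef_pos: [516.2, 107.0, 63.4]
eef_rot: [3.14, -0.0, 1.691]
wrist_force: [0.3, -1.1, -0.9]
finger_gap: 59.7
finger_force: 20.0
```

```bash
python3 go.py 516 110 9 1.692; python3 - <<'E'
from m import *
c=camera('side'); u=proj('side',[516,110,40]).round().astype(int); print(u)
save('s4',cv2.resize(c[u[1]-50:u[1]+40,u[0]-60:u[0]+60],(800,600),interpolation=cv2.INTER_CUBIC))
E
```

```text
at [516.2 107.   63.4] [ 3.14  -0.     1.691] t 8.25 gap 59.7 F [ 0.3 -1.1 -0.9] 20.0 q [ 0.14  0.38  1.71 -0.    1.05  0.01]
turn about tool z -0.001 shift with yaw as now (np.float64(3.0), np.float64(0.2), np.float64(54.4)) after turn (np.float64(3.0), np.float64(0.2), np.float64(54.4))
[213 175]
```

View pics/s4.png

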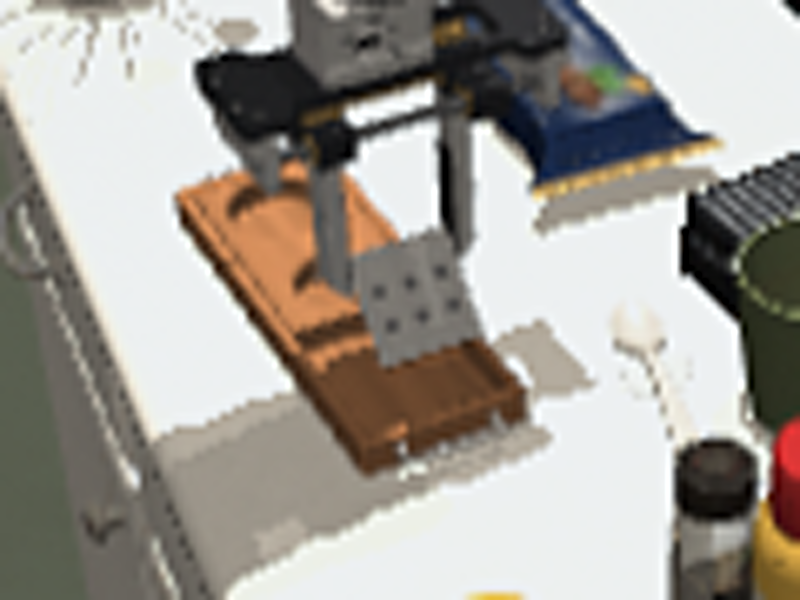

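The form hangs level over the bay at crop px (420,300), square to the caddy. Lowering it now.

Call:
arm_command:
  targets:
    - {"hand": -1, "x": 0.003, "y": 0, "z": 0.015, "yaw": 0}
    - {"hand": -1, "x": 0, "y": 0, "z": 0.015, "yaw": 0}
    - {"hand": -1, "x": 0, "y": 0, "z": 0.01, "yaw": 0}
    - {"hand": -1, "x": 0, "y": 0, "z": 0.008, "yaw": 0}
    - {"hand": -1, "x": 0, "y": 0, "z": 0.004, "yaw": 0}
    - {"hand": -1, "x": 0, "y": 0, "z": 0, "yaw": 0}
    - {"hand": -1, "x": 0, "y": 0, "z": 0, "yaw": 0}

```text
clock: 9.0
eef_pos: [515.6, 110.2, 11.0]
eef_rot: [3.141, -0.0, 1.692]
wrist_force: [-0.1, 0.2, -1.5]
finger_gap: 59.4
finger_force: 20.0
```

```bash
python3 go.py 516 110 9 1.692
```

```text
at [515.6 110.2  11. ] [ 3.141 -0.     1.692] t 9.0 gap 59.4 F [-0.1  0.2 -1.5] 20.0 q [ 0.14  0.46  1.74 -0.    0.94  0.02]
turn about tool z -0.0 shift with yaw as now (np.float64(-0.3), np.float64(0.4), np.float64(2.0)) after turn (np.float64(-0.3), np.float64(0.4), np.float64(2.0))
```

Call:
arm_command:
  targets:
    - {"hand": -1, "x": 0, "y": 0, "z": 0.002, "yaw": 0}
    - {"hand": -1, "x": 0, "y": 0, "z": 0.001, "yaw": 0}
    - {"hand": -1, "x": 0, "y": 0, "z": 0, "yaw": 0}

```text
clock: 9.3
eef_pos: [515.8, 110.3, 8.5]
eef_rot: [3.14, 0.0, 1.692]
wrist_force: [-2.6, -0.3, 7.8]
finger_gap: 59.4
finger_force: 20.0
```

Call:
arm_command:
  targets:
    - {"hand": 0.6, "x": 0, "y": 0, "z": 0, "yaw": 0}
    - {"hand": 0.6, "x": 0, "y": 0, "z": 0, "yaw": 0}
    - {"hand": 0.8, "x": 0, "y": 0, "z": -0.01, "yaw": 0}
    - {"hand": 0.8, "x": 0, "y": 0, "z": -0.03, "yaw": 0}
    - {"hand": 1, "x": 0, "y": 0, "z": -0.05, "yaw": 0}
    - {"hand": 1, "x": -0.03, "y": -0.02, "z": -0.04, "yaw": 0}
    - {"hand": 1, "x": -0.05, "y": -0.01, "z": -0.03, "yaw": 0}
    - {"hand": 1, "x": -0.05, "y": -0.01, "z": -0.02, "yaw": 0.1}
    - {"hand": 1, "x": -0.05, "y": -0.01, "z": 0, "yaw": 0.1}
    - {"hand": 1, "x": -0.05, "y": 0, "z": 0, "yaw": 0.1}

```text
clock: 10.3
eef_pos: [480.1, -109.8, 179.8]
eef_rot: [3.14, 0.0, 1.388]
wrist_force: [0.6, 0.6, -1.4]
finger_gap: 93.8
finger_force: 0.0
```

```bash
python3 go.py 520 -290 200 1.234; python3 - <<'E'
from m import *
t=camera('top'); save('top1',t); s=camera('side'); save('side1',s)
f2=big('b',grey,(306,175,340,206),0,im=t); print('form2',rect(world('top',f2,23)))
a=cv2.resize(t[190:240,135:235],(800,400),interpolation=cv2.INTER_CUBIC); save('s5',a)
E
```

```text
at [ 480.1 -109.8  179.8] [3.14  0.    1.388] t 10.3 gap 93.8 F [ 0.6  0.6 -1.4] 0.0 q [-0.3   0.17  1.68  0.    1.29 -0.12]
turn about tool z 0.154 shift with yaw as now (np.float64(-170.0), np.float64(71.9), np.float64(-20.2)) after turn (np.float64(-156.9), np.float64(97.2), np.float64(-20.2))
form2 [ 6.15615e+02 -3.37954e+02  6.14247e+02 -3.37488e+02  9.11580e+01
  7.06150e+01 -3.32000e-01]
```

View pics/s5.png

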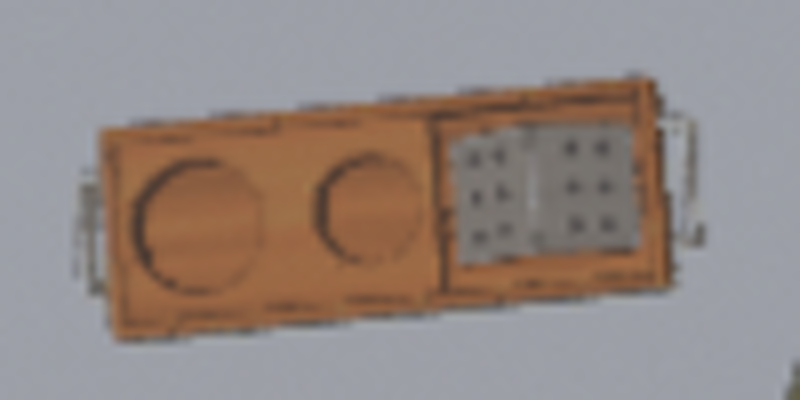

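The form now sits square in the bay at crop px (547,193), with even margins. Form 2 is next.

Call:
arm_command:
  targets:
    - {"hand": 1, "x": 0, "y": 0, "z": -0.03, "yaw": 0.1}
    - {"hand": 1, "x": 0, "y": 0, "z": -0.03, "yaw": 0.052}
    - {"hand": 1, "x": -0.035, "y": 0.02, "z": 0, "yaw": 0}
    - {"hand": 1, "x": -0.035, "y": 0.02, "z": 0, "yaw": 0}
    - {"hand": 1, "x": -0.035, "y": 0.02, "z": 0, "yaw": 0}
    - {"hand": 1, "x": -0.035, "y": 0.02, "z": 0, "yaw": 0}
    - {"hand": 1, "x": -0.035, "y": 0.02, "z": 0, "yaw": 0}
    - {"hand": 1, "x": -0.025, "y": 0.012, "z": 0, "yaw": 0}
    - {"hand": 1, "x": 0, "y": 0, "z": 0, "yaw": 0}
    - {"hand": 1, "x": 0, "y": 0, "z": 0, "yaw": 0}

```text
clock: 11.4
eef_pos: [521.7, -333.2, 238.3]
eef_rot: [-3.141, -0.0, 1.24]
wrist_force: [0.2, 1.0, -0.3]
finger_gap: 94.1
finger_force: 0.0
```

```bash
python3 go.py 615 -337.5 60 1.236
```

```text
at [ 521.7 -333.2  238.3] [-3.141 -0.     1.24 ] t 11.4 gap 94.1 F [ 0.2  1.  -0.3] 0.0 q [-0.63  0.42  1.22  0.    1.5  -0.3 ]
turn about tool z 0.004 shift with yaw as now (np.float64(26.2), np.float64(89.7), np.float64(178.3)) after turn (np.float64(26.6), np.float64(89.6), np.float64(178.3))
```

Call:
arm_command:
  targets:
    - {"hand": 1, "x": 0, "y": 0, "z": 0.04, "yaw": 0.004}
    - {"hand": 1, "x": 0, "y": 0, "z": 0.05, "yaw": 0}
    - {"hand": 1, "x": 0.005, "y": 0.02, "z": 0.05, "yaw": 0}
    - {"hand": 1, "x": 0.006, "y": 0.02, "z": 0.02, "yaw": 0}
    - {"hand": 1, "x": 0.008, "y": 0.025, "z": 0.01, "yaw": 0}
    - {"hand": 1, "x": 0.007, "y": 0.024, "z": 0.007, "yaw": 0}
    - {"hand": 1, "x": 0, "y": 0, "z": 0, "yaw": 0}
    - {"hand": 1, "x": 0, "y": 0, "z": 0, "yaw": 0}
    - {"hand": 1, "x": 0, "y": 0, "z": 0, "yaw": 0}

```text
clock: 12.3
eef_pos: [612.3, -337.7, 66.0]
eef_rot: [3.141, 0.0, 1.236]
wrist_force: [1.1, -0.5, -0.0]
finger_gap: 93.9
finger_force: 0.0
```

```bash
python3 go.py 615 -337.5 2.6 1.236
```

```text
at [ 612.3 -337.7   66. ] [3.141 0.    1.236] t 12.3 gap 93.9 F [ 1.1 -0.5 -0. ] 0.0 q [-0.56  0.73  1.15 -0.    1.26 -0.22]
turn about tool z 0.0 shift with yaw as now (np.float64(1.1), np.float64(2.4), np.float64(63.4)) after turn (np.float64(1.1), np.float64(2.4), np.float64(63.4))
```

Call:
arm_command:
  targets:
    - {"hand": 1, "x": 0.001, "y": 0.002, "z": 0.02, "yaw": 0}
    - {"hand": 1, "x": 0, "y": 0, "z": 0.02, "yaw": 0}
    - {"hand": 1, "x": 0, "y": 0, "z": 0.015, "yaw": 0}
    - {"hand": 1, "x": 0, "y": 0, "z": 0.008, "yaw": 0}
    - {"hand": 1, "x": 0, "y": 0, "z": 0, "yaw": 0}
    - {"hand": 1, "x": 0, "y": 0, "z": 0, "yaw": 0}

```text
clock: 12.9
eef_pos: [615.2, -338.2, 3.0]
eef_rot: [3.14, 0.0, 1.236]
wrist_force: [-0.6, 0.3, -0.3]
finger_gap: 93.9
finger_force: 0.0
```

Call:
arm_command:
  targets:
    - {"hand": -1, "x": 0, "y": 0, "z": 0, "yaw": 0}
    - {"hand": -1, "x": 0, "y": 0, "z": 0, "yaw": 0}
    - {"hand": -1, "x": 0, "y": 0, "z": 0, "yaw": 0}
    - {"hand": -1, "x": 0, "y": 0, "z": 0, "yaw": 0}
    - {"hand": -1, "x": 0, "y": 0, "z": 0, "yaw": 0}
    - {"hand": -1, "x": 0, "y": 0, "z": 0, "yaw": 0}

```text
clock: 13.5
eef_pos: [615.0, -337.9, 2.2]
eef_rot: [3.141, 0.0, 1.236]
wrist_force: [-0.6, 0.2, 0.3]
finger_gap: 59.8
finger_force: 20.0
```

```bash
python3 go.py 615 -337.5 2.6 1.236; python3 - <<'E'
from m import *
c=camera('side'); u=proj('side',[615,-338,40]).round().astype(int); print(u)
save('s6',cv2.resize(c[u[1]-55:u[1]+35,u[0]-60:u[0]+60],(800,600),interpolation=cv2.INTER_CUBIC))
E
```

```text
at [ 615.  -337.9    2.2] [3.141 0.    1.236] t 13.5 gap 59.8 F [-0.6  0.2  0.3] 20.0 q [-0.55  0.81  1.17 -0.    1.16 -0.22]
turn about tool z -0.0 shift with yaw as now (np.float64(0.4), np.float64(-0.1), np.float64(-0.4)) after turn (np.float64(0.4), np.float64(-0.1), np.float64(-0.4))
[296 258]
```

View pics/s6.png

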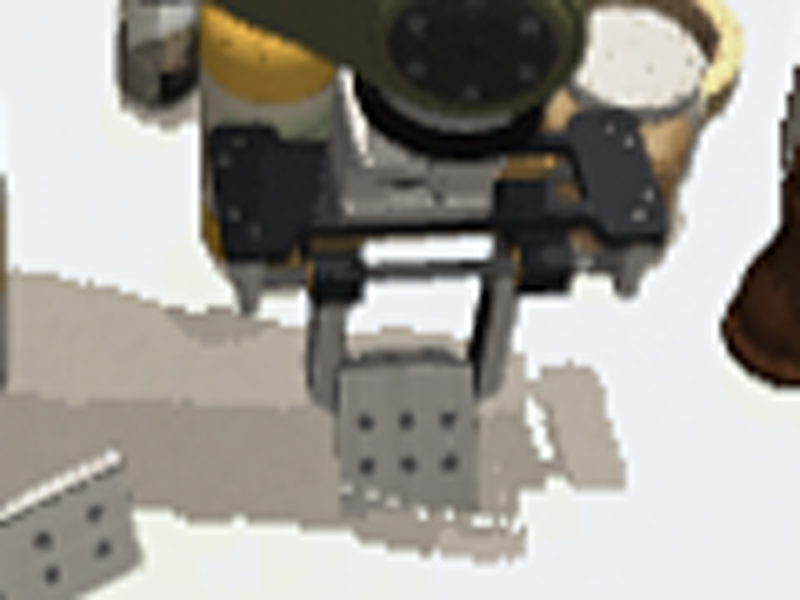

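Form 2 is held squarely by its ends, with the ridge at crop px (410,355). I'll lift it a little, back out and rise.

Call:
arm_command:
  targets:
    - {"hand": -1, "x": 0, "y": 0, "z": -0.02, "yaw": 0}
    - {"hand": -1, "x": 0, "y": 0, "z": -0.04, "yaw": 0}
    - {"hand": -1, "x": -0.003, "y": -0.01, "z": -0.03, "yaw": 0}
    - {"hand": -1, "x": -0.008, "y": -0.025, "z": -0.01, "yaw": 0}
    - {"hand": -1, "x": -0.008, "y": -0.03, "z": -0.02, "yaw": 0}
    - {"hand": -1, "x": -0.006, "y": -0.03, "z": -0.04, "yaw": 0}
    - {"hand": -1, "x": 0, "y": 0, "z": -0.05, "yaw": 0}
    - {"hand": -1, "x": 0, "y": 0, "z": -0.04, "yaw": 0}
    - {"hand": -1, "x": 0, "y": 0, "z": 0, "yaw": 0}

```text
clock: 14.45
eef_pos: [518.2, -331.2, 258.1]
eef_rot: [3.133, 0.003, 1.236]
wrist_force: [-0.3, 0.3, -1.2]
finger_gap: 60.0
finger_force: 20.0
```

```bash
python3 go.py 516 110 240 1.692
```

```text
at [ 518.2 -331.2  258.1] [3.133e+00 3.000e-03 1.236e+00] t 14.45 gap 60.0 F [-0.3  0.3 -1.2] 20.0 q [-0.63  0.4   1.21  0.    1.52 -0.29]
turn about tool z -0.456 shift with yaw as now (np.float64(416.0), np.float64(-147.3), np.float64(18.1)) after turn (np.float64(438.3), np.float64(51.1), np.float64(18.1))
```

Call:
arm_command:
  targets:
    - {"hand": -1, "x": 0, "y": 0, "z": 0, "yaw": -0.114}
    - {"hand": -1, "x": 0, "y": 0, "z": 0, "yaw": -0.114}
    - {"hand": -1, "x": 0, "y": 0, "z": 0, "yaw": -0.114}
    - {"hand": -1, "x": 0, "y": 0, "z": 0, "yaw": -0.114}
    - {"hand": -1, "x": 0.035, "y": 0.004, "z": 0, "yaw": 0}
    - {"hand": -1, "x": 0.04, "y": 0.005, "z": 0, "yaw": 0}
    - {"hand": -1, "x": 0.045, "y": 0.005, "z": 0, "yaw": 0}
    - {"hand": -1, "x": 0.045, "y": 0.005, "z": 0, "yaw": 0}
    - {"hand": -1, "x": 0.045, "y": 0.005, "z": 0, "yaw": 0}
    - {"hand": -1, "x": 0.045, "y": 0.005, "z": 0.01, "yaw": 0}

```text
clock: 15.45
eef_pos: [515.0, -72.0, 241.7]
eef_rot: [3.141, 0.0, 1.692]
wrist_force: [0.5, -0.7, -1.7]
finger_gap: 59.7
finger_force: 20.0
```

Call:
arm_command:
  targets:
    - {"hand": -1, "x": 0.045, "y": 0.005, "z": 0.02, "yaw": 0}
    - {"hand": -1, "x": 0.045, "y": 0.005, "z": 0.03, "yaw": 0}
    - {"hand": -1, "x": 0.045, "y": 0.005, "z": 0.03, "yaw": 0}
    - {"hand": -1, "x": 0.03, "y": 0.005, "z": 0.03, "yaw": 0}
    - {"hand": -1, "x": 0.01, "y": 0.002, "z": 0.03, "yaw": 0}
    - {"hand": -1, "x": 0, "y": 0, "z": 0, "yaw": 0}
    - {"hand": -1, "x": 0, "y": 0, "z": 0, "yaw": 0}

```text
clock: 16.15
eef_pos: [515.8, 95.2, 106.7]
eef_rot: [-3.141, 0.0, 1.692]
wrist_force: [0.7, -0.9, -0.3]
finger_gap: 59.9
finger_force: 20.0
```

```bash
python3 go.py 515.8 110.3 15 1.692
```

```text
at [515.8  95.2 106.7] [-3.141  0.     1.692] t 16.15 gap 59.9 F [ 0.7 -0.9 -0.3] 20.0 q [ 0.11  0.32  1.68 -0.    1.15 -0.01]
turn about tool z 0.0 shift with yaw as now (np.float64(15.0), np.float64(1.8), np.float64(91.7)) after turn (np.float64(15.0), np.float64(1.8), np.float64(91.7))
```

Call:
arm_command:
  targets:
    - {"hand": -1, "x": 0.01, "y": 0.001, "z": 0.02, "yaw": 0}
    - {"hand": -1, "x": 0.005, "y": 0.001, "z": 0.02, "yaw": 0}
    - {"hand": -1, "x": 0, "y": 0, "z": 0, "yaw": 0}
    - {"hand": -1, "x": 0, "y": 0, "z": 0, "yaw": 0}
    - {"hand": -1, "x": 0, "y": 0, "z": 0, "yaw": 0}

```text
clock: 16.65
eef_pos: [517.1, 110.1, 68.3]
eef_rot: [3.139, 0.0, 1.691]
wrist_force: [0.2, -0.4, -0.7]
finger_gap: 59.6
finger_force: 20.0
```

```bash
python3 go.py 515.8 110.3 15 1.692
```

```text
at [517.1 110.1  68.3] [3.139 0.    1.691] t 16.65 gap 59.6 F [ 0.2 -0.4 -0.7] 20.0 q [ 0.14  0.37  1.7  -0.    1.06  0.02]
turn about tool z -0.001 shift with yaw as now (np.float64(0.4), np.float64(-1.2), np.float64(53.3)) after turn (np.float64(0.4), np.float64(-1.2), np.float64(53.3))
```

Call:
arm_command:
  targets:
    - {"hand": -1, "x": 0, "y": -0.001, "z": 0.015, "yaw": 0}
    - {"hand": -1, "x": 0, "y": 0, "z": 0.015, "yaw": 0}
    - {"hand": -1, "x": 0, "y": 0, "z": 0.01, "yaw": 0}
    - {"hand": -1, "x": 0, "y": 0, "z": 0.008, "yaw": 0}
    - {"hand": -1, "x": 0, "y": 0, "z": 0.005, "yaw": 0}
    - {"hand": -1, "x": 0, "y": 0, "z": 0, "yaw": 0}
    - {"hand": -1, "x": 0, "y": 0, "z": 0, "yaw": 0}

```text
clock: 17.35
eef_pos: [515.8, 110.6, 14.8]
eef_rot: [3.14, -0.0, 1.692]
wrist_force: [-2.9, 1.3, 7.5]
finger_gap: 59.9
finger_force: 20.0
```

```bash
python3 go.py 515.8 110.3 14 1.692
```

```text
at [515.8 110.6  14.8] [ 3.14  -0.     1.692] t 17.35 gap 59.9 F [-2.9  1.3  7.5] 20.0 q [0.14 0.45 1.74 0.   0.95 0.02]
turn about tool z -0.0 shift with yaw as now (np.float64(-0.3), np.float64(-0.1), np.float64(0.8)) after turn (np.float64(-0.3), np.float64(-0.1), np.float64(0.8))
```

Call:
arm_command:
  targets:
    - {"hand": 0.6, "x": 0, "y": 0, "z": 0, "yaw": 0}
    - {"hand": 0.6, "x": 0, "y": 0, "z": 0, "yaw": 0}
    - {"hand": 0.8, "x": 0, "y": 0, "z": -0.01, "yaw": 0}
    - {"hand": 0.8, "x": 0, "y": 0, "z": -0.03, "yaw": 0}
    - {"hand": 1, "x": 0, "y": 0, "z": -0.05, "yaw": 0}
    - {"hand": 1, "x": 0, "y": 0, "z": -0.05, "yaw": 0}
    - {"hand": 1, "x": -0.04, "y": -0.01, "z": -0.05, "yaw": 0}
    - {"hand": 1, "x": -0.05, "y": -0.015, "z": -0.02, "yaw": 0}
    - {"hand": 1, "x": -0.05, "y": -0.015, "z": 0, "yaw": 0}
    - {"hand": 1, "x": -0.05, "y": -0.015, "z": 0, "yaw": 0}

```text
clock: 18.35
eef_pos: [485.8, -67.2, 211.6]
eef_rot: [3.139, 0.001, 1.693]
wrist_force: [0.3, -0.1, 0.0]
finger_gap: 94.4
finger_force: 0.0
```

```bash
python3 go.py 444 -236.3 225 1.692; python3 - <<'E'
from m import *
t=camera('top'); save('top2',t)
for n in('top1','top2'):
    t=load(n); k=big('',lambda h:(h[...,1]<60),(188,200,220,228),0,im=t); w=world('top',k,30 if n=='top1' else 36); print(n,rect(w))
E
```

```text
at [485.8 -67.2 211.6] [3.139e+00 1.000e-03 1.693e+00] t 18.35 gap 94.4 F [ 0.3 -0.1  0. ] 0.0 q [-0.21  0.14  1.64 -0.    1.36 -0.33]
turn about tool z 0.001 shift with yaw as now (np.float64(-162.7), np.float64(-62.1), np.float64(-13.4)) after turn (np.float64(-162.8), np.float64(-62.0), np.float64(-13.4))
top1 [5.16746e+02 1.08074e+02 5.16490e+02 1.08065e+02 6.10550e+01 8.53600e+01
 1.10000e-01]
top2 [5.16885e+02 1.07741e+02 5.16245e+02 1.07783e+02 6.13390e+01 8.56350e+01
 1.18000e-01]
```

Call:
arm_command:
  targets:
    - {"hand": 1, "x": -0.04, "y": -0.015, "z": 0, "yaw": 0}
    - {"hand": 1, "x": -0.04, "y": -0.015, "z": 0, "yaw": 0}
    - {"hand": 1, "x": -0.04, "y": -0.015, "z": 0, "yaw": 0}
    - {"hand": 1, "x": -0.03, "y": -0.012, "z": 0, "yaw": 0}
    - {"hand": 1, "x": -0.01, "y": -0.004, "z": 0, "yaw": 0}
    - {"hand": 1, "x": 0, "y": 0, "z": 0, "yaw": 0}
    - {"hand": 1, "x": 0, "y": 0, "z": 0, "yaw": 0}

```text
clock: 19.1
eef_pos: [445.4, -230.9, 210.3]
eef_rot: [3.141, -0.0, 1.692]
wrist_force: [-0.7, 0.4, -0.2]
finger_gap: 94.2
finger_force: 0.0
```

```bash
python3 go.py 444 -236.3 88 1.692
```

```text
at [ 445.4 -230.9  210.3] [ 3.141 -0.     1.692] t 19.1 gap 94.2 F [-0.7  0.4 -0.2] 0.0 q [-0.55  0.17  1.61  0.    1.36 -0.67]
turn about tool z 0.0 shift with yaw as now (np.float64(-5.2), np.float64(-2.0), np.float64(122.3)) after turn (np.float64(-5.2), np.float64(-2.0), np.float64(122.3))
```

Call:
arm_command:
  targets:
    - {"hand": 1, "x": -0.005, "y": -0.002, "z": 0.02, "yaw": 0}
    - {"hand": 1, "x": 0, "y": 0, "z": 0.03, "yaw": 0}
    - {"hand": 1, "x": 0, "y": 0, "z": 0.03, "yaw": 0}
    - {"hand": 1, "x": 0, "y": 0, "z": 0.03, "yaw": 0}
    - {"hand": 1, "x": 0, "y": 0, "z": 0.011, "yaw": 0}
    - {"hand": 1, "x": 0, "y": 0, "z": 0, "yaw": 0}
    - {"hand": 1, "x": 0, "y": 0, "z": 0, "yaw": 0}

```text
clock: 19.8
eef_pos: [444.5, -236.9, 90.3]
eef_rot: [3.14, 0.001, 1.693]
wrist_force: [-0.4, 0.0, 0.9]
finger_gap: 94.1
finger_force: 0.0
```

Call:
arm_command:
  targets:
    - {"hand": -1, "x": 0, "y": 0, "z": 0, "yaw": 0}
    - {"hand": -1, "x": 0, "y": 0, "z": 0, "yaw": 0}
    - {"hand": -1, "x": 0, "y": 0, "z": 0, "yaw": 0}
    - {"hand": -1, "x": 0, "y": 0, "z": 0, "yaw": 0}
    - {"hand": -1, "x": 0, "y": 0, "z": 0, "yaw": 0}
    - {"hand": -1, "x": 0, "y": 0, "z": 0, "yaw": 0}
    - {"hand": -1, "x": 0, "y": 0, "z": 0, "yaw": 0}
  newtons: 15

```text
clock: 20.5
eef_pos: [443.7, -237.1, 89.0]
eef_rot: [-3.142, 0.0, 1.692]
wrist_force: [-0.5, -1.0, 1.3]
finger_gap: 50.6
finger_force: 15.0
```

```bash
python3 go.py 444 -236.3 88 1.692
```

```text
at [ 443.7 -237.1   89. ] [-3.142  0.     1.692] t 20.5 gap 50.6 F [-0.5 -1.   1.3] 15.0 q [-0.56  0.3   1.75 -0.    1.09 -0.68]
turn about tool z -0.0 shift with yaw as now (np.float64(0.7), np.float64(0.4), np.float64(1.0)) after turn (np.float64(0.7), np.float64(0.4), np.float64(1.0))
```

Call:
arm_command:
  targets:
    - {"hand": 1, "x": 0, "y": 0, "z": 0, "yaw": 0}
    - {"hand": 1, "x": 0, "y": 0, "z": 0, "yaw": 0}
    - {"hand": 1, "x": 0, "y": 0, "z": 0, "yaw": 0}
    - {"hand": 1, "x": 0, "y": 0, "z": 0, "yaw": 0}
    - {"hand": 1, "x": 0, "y": 0, "z": 0, "yaw": 0}
    - {"hand": 1, "x": 0, "y": 0, "z": 0, "yaw": 0}
    - {"hand": 1, "x": 0, "y": 0, "z": 0, "yaw": 0}
    - {"hand": 1, "x": 0, "y": 0, "z": 0, "yaw": 0.071}

```text
clock: 21.3
eef_pos: [443.7, -237.0, 89.0]
eef_rot: [-3.142, -0.0, 1.62]
wrist_force: [-0.2, 0.2, -0.1]
finger_gap: 94.1
finger_force: 0.0
```

Call:
arm_command:
  targets:
    - {"hand": 1, "x": 0, "y": 0, "z": 0, "yaw": 0.15}
    - {"hand": 1, "x": 0, "y": 0, "z": 0, "yaw": 0.15}
    - {"hand": 1, "x": 0, "y": 0, "z": 0, "yaw": 0.15}
    - {"hand": 1, "x": 0, "y": 0, "z": 0, "yaw": 0.15}
    - {"hand": 1, "x": 0, "y": 0, "z": 0, "yaw": 0.15}
    - {"hand": 1, "x": 0, "y": 0, "z": 0, "yaw": 0.15}
    - {"hand": 1, "x": 0, "y": 0, "z": 0, "yaw": 0.15}
    - {"hand": 1, "x": 0, "y": 0, "z": 0, "yaw": 0.15}
    - {"hand": 1, "x": 0, "y": 0, "z": 0, "yaw": 0.15}
    - {"hand": 1, "x": 0, "y": 0, "z": 0, "yaw": 0.15}

```text
clock: 22.3
eef_pos: [443.7, -237.0, 89.0]
eef_rot: [3.142, 0.0, 0.115]
wrist_force: [-0.2, 0.4, 0.1]
finger_gap: 93.9
finger_force: 0.0
```

Call:
arm_command:
  targets:
    - {"hand": 1, "x": 0, "y": 0, "z": 0, "yaw": 0}
    - {"hand": -1, "x": 0, "y": 0, "z": 0, "yaw": 0}
    - {"hand": -1, "x": 0, "y": 0, "z": 0, "yaw": 0}
    - {"hand": -1, "x": 0, "y": 0, "z": 0, "yaw": 0}
    - {"hand": -1, "x": 0, "y": 0, "z": 0, "yaw": 0}
    - {"hand": -1, "x": 0, "y": 0, "z": 0, "yaw": 0}
    - {"hand": -1, "x": 0, "y": 0, "z": 0, "yaw": 0}
    - {"hand": -1, "x": 0, "y": 0, "z": 0, "yaw": 0}
  newtons: 30

```text
clock: 23.1
eef_pos: [443.7, -237.0, 89.0]
eef_rot: [-3.142, -0.0, 0.121]
wrist_force: [-0.3, -0.3, 0.2]
finger_gap: 50.7
finger_force: 30.0
```

```bash
python3 go.py 496.6 269.9 230 0.121; python3 - <<'E'
from m import *
c=camera('side'); u=proj('side',[444,-236,100]).round().astype(int); print(u)
save('s7',cv2.resize(c[u[1]-60:u[1]+60,u[0]-60:u[0]+60],(600,600),interpolation=cv2.INTER_CUBIC))
E
```

```text
at [ 443.7 -237.    89. ] [-3.142 -0.     0.121] t 23.1 gap 50.7 F [-0.3 -0.3  0.2] 30.0 q [-0.56  0.3   1.75  0.    1.09  0.89]
turn about tool z 0.0 shift with yaw as now (np.float64(113.7), np.float64(-496.8), np.float64(-141.0)) after turn (np.float64(113.7), np.float64(-496.8), np.float64(-141.0))
[228 237]
```

View pics/s7.png

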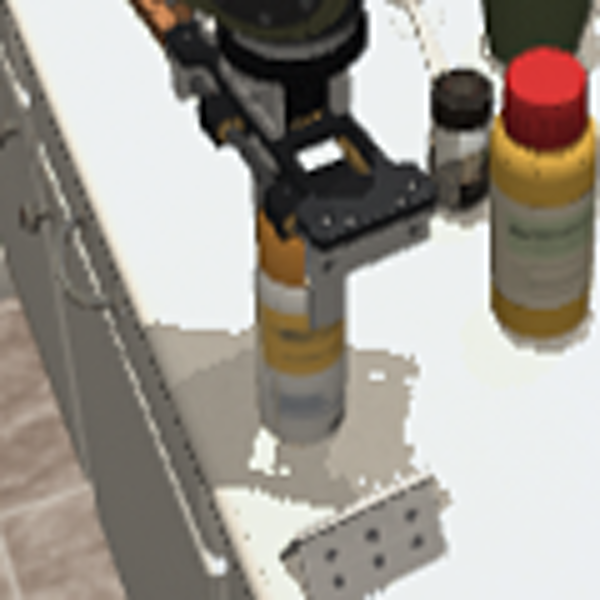

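The can is held at mid-body, upright, at crop px (300,300), and centred by both grasps at (443.7, −237.0). That agrees with the camera to within 1 mm. I'll carry it to the large hole.

Call:
arm_command:
  targets:
    - {"hand": -1, "x": 0, "y": 0, "z": -0.02, "yaw": 0}
    - {"hand": -1, "x": 0, "y": 0, "z": -0.03, "yaw": 0}
    - {"hand": -1, "x": 0, "y": 0, "z": -0.03, "yaw": 0}
    - {"hand": -1, "x": 0.005, "y": -0.02, "z": -0.02, "yaw": 0}
    - {"hand": -1, "x": 0.01, "y": -0.04, "z": 0, "yaw": 0}
    - {"hand": -1, "x": 0.01, "y": -0.045, "z": 0, "yaw": 0}
    - {"hand": -1, "x": 0.01, "y": -0.045, "z": 0, "yaw": 0}
    - {"hand": -1, "x": 0.01, "y": -0.045, "z": 0, "yaw": 0}
    - {"hand": -1, "x": 0.01, "y": -0.045, "z": 0, "yaw": 0}
    - {"hand": -1, "x": 0.01, "y": -0.045, "z": 0, "yaw": 0}

```text
clock: 24.15
eef_pos: [473.5, 55.6, 188.9]
eef_rot: [3.142, 0.0, 0.121]
wrist_force: [1.4, -1.4, -2.7]
finger_gap: 50.7
finger_force: 30.0
```

Call:
arm_command:
  targets:
    - {"hand": -1, "x": 0.01, "y": -0.045, "z": 0, "yaw": 0}
    - {"hand": -1, "x": 0.01, "y": -0.045, "z": 0, "yaw": 0}
    - {"hand": -1, "x": 0.01, "y": -0.045, "z": 0, "yaw": 0}
    - {"hand": -1, "x": 0.01, "y": -0.04, "z": 0, "yaw": 0}
    - {"hand": -1, "x": 0.005, "y": -0.015, "z": 0, "yaw": 0}
    - {"hand": -1, "x": 0, "y": 0, "z": 0, "yaw": 0}
    - {"hand": -1, "x": 0, "y": 0, "z": 0, "yaw": 0}

```text
clock: 24.85
eef_pos: [495.5, 247.0, 188.6]
eef_rot: [3.141, 0.001, 0.121]
wrist_force: [-0.3, -0.6, -2.7]
finger_gap: 50.7
finger_force: 30.0
```

```bash
python3 go.py 496.6 269.9 130 0.121
```

```text
at [495.5 247.  188.6] [3.141e+00 1.000e-03 1.210e-01] t 24.85 gap 50.7 F [-0.3 -0.6 -2.7] 30.0 q [ 0.4   0.3   1.5  -0.    1.34  1.85]
turn about tool z -0.0 shift with yaw as now (np.float64(3.9), np.float64(-22.6), np.float64(58.6)) after turn (np.float64(3.9), np.float64(-22.6), np.float64(58.6))
```

Call:
arm_command:
  targets:
    - {"hand": -1, "x": 0.004, "y": -0.012, "z": 0.02, "yaw": 0}
    - {"hand": -1, "x": 0, "y": -0.01, "z": 0.02, "yaw": 0}
    - {"hand": -1, "x": 0, "y": 0, "z": 0.02, "yaw": 0}
    - {"hand": -1, "x": 0, "y": 0, "z": 0, "yaw": 0}
    - {"hand": -1, "x": 0, "y": 0, "z": 0, "yaw": 0}
    - {"hand": -1, "x": 0, "y": 0, "z": 0, "yaw": 0}

```text
clock: 25.45
eef_pos: [497.7, 269.6, 130.5]
eef_rot: [-3.141, -0.002, 0.12]
wrist_force: [0.1, -0.3, -2.2]
finger_gap: 50.7
finger_force: 30.0
```

```bash
python3 go.py 496.6 269.5 95 0.121
```

```text
at [497.7 269.6 130.5] [-3.141e+00 -2.000e-03  1.200e-01] t 25.45 gap 50.7 F [ 0.1 -0.3 -2.2] 30.0 q [ 0.43  0.38  1.54 -0.    1.22  1.88]
turn about tool z -0.001 shift with yaw as now (np.float64(-1.1), np.float64(-0.0), np.float64(35.5)) after turn (np.float64(-1.1), np.float64(-0.0), np.float64(35.5))
```

Call:
arm_command:
  targets:
    - {"hand": -1, "x": -0.001, "y": 0, "z": 0.01, "yaw": 0}
    - {"hand": -1, "x": 0, "y": 0, "z": 0.004, "yaw": 0}
    - {"hand": -1, "x": 0, "y": 0, "z": 0, "yaw": 0}
    - {"hand": -1, "x": 0, "y": 0, "z": 0, "yaw": 0}
    - {"hand": -1, "x": 0, "y": 0, "z": 0, "yaw": 0}

```text
clock: 25.95
eef_pos: [496.1, 270.0, 115.2]
eef_rot: [-3.142, -0.0, 0.121]
wrist_force: [-0.7, 0.1, -3.2]
finger_gap: 51.0
finger_force: 30.0
```

```bash
python3 go.py 496.6 269.5 95 0.121
```

```text
at [496.1 270.  115.2] [-3.142 -0.     0.121] t 25.95 gap 51.0 F [-0.7  0.1 -3.2] 30.0 q [ 0.43  0.39  1.55 -0.    1.19  1.88]
turn about tool z -0.0 shift with yaw as now (np.float64(0.5), np.float64(0.6), np.float64(20.2)) after turn (np.float64(0.5), np.float64(0.6), np.float64(20.2))
```

Call:
arm_command:
  targets:
    - {"hand": -1, "x": 0, "y": 0, "z": 0.005, "yaw": 0}
    - {"hand": -1, "x": 0, "y": 0, "z": 0.005, "yaw": 0}
    - {"hand": -1, "x": 0, "y": 0, "z": 0.005, "yaw": 0}
    - {"hand": -1, "x": 0, "y": 0, "z": 0.004, "yaw": 0}
    - {"hand": -1, "x": 0, "y": 0, "z": 0, "yaw": 0}
    - {"hand": -1, "x": 0, "y": 0, "z": 0, "yaw": 0}

```text
clock: 26.55
eef_pos: [496.0, 270.0, 95.9]
eef_rot: [3.142, 0.0, 0.121]
wrist_force: [-1.1, 0.2, -2.2]
finger_gap: 50.7
finger_force: 30.0
```

```bash
python3 go.py 496.6 269.5 95 0.121
```

```text
at [496.  270.   95.9] [3.142 0.    0.121] t 26.55 gap 50.7 F [-1.1  0.2 -2.2] 30.0 q [ 0.43  0.41  1.57 -0.    1.15  1.88]
turn about tool z -0.0 shift with yaw as now (np.float64(0.6), np.float64(0.5), np.float64(0.9)) after turn (np.float64(0.6), np.float64(0.5), np.float64(0.9))
```

Call:
arm_command:
  targets:
    - {"hand": -1, "x": 0, "y": 0, "z": 0.001, "yaw": 0}
    - {"hand": -1, "x": 0, "y": 0, "z": 0, "yaw": 0}
    - {"hand": 0.7, "x": 0, "y": 0, "z": 0, "yaw": 0}
    - {"hand": 0.7, "x": 0, "y": 0, "z": 0, "yaw": 0}
    - {"hand": 0.7, "x": 0, "y": 0, "z": 0, "yaw": 0}
    - {"hand": 0.7, "x": 0, "y": 0, "z": 0, "yaw": 0}
    - {"hand": 1, "x": 0, "y": 0, "z": -0.02, "yaw": 0}
    - {"hand": 1, "x": 0, "y": 0, "z": -0.04, "yaw": 0}
    - {"hand": 1, "x": 0, "y": 0, "z": -0.05, "yaw": 0}
    - {"hand": 1, "x": 0, "y": 0, "z": -0.04, "yaw": 0}

```text
clock: 27.55
eef_pos: [496.0, 270.0, 247.8]
eef_rot: [-3.141, -0.002, 0.121]
wrist_force: [0.4, -0.3, -0.4]
finger_gap: 94.1
finger_force: 0.0
```

Call:
arm_command:
  targets:
    - {"hand": 1, "x": 0, "y": 0.01, "z": -0.02, "yaw": 0}
    - {"hand": 1, "x": 0, "y": 0.03, "z": 0, "yaw": 0}
    - {"hand": 1, "x": 0, "y": 0.04, "z": 0, "yaw": 0}
    - {"hand": 1, "x": 0, "y": 0.045, "z": 0, "yaw": 0}
    - {"hand": 1, "x": 0, "y": 0.045, "z": 0, "yaw": 0}
    - {"hand": 1, "x": 0, "y": 0.045, "z": 0, "yaw": 0}
    - {"hand": 1, "x": 0, "y": 0.045, "z": 0, "yaw": 0}
    - {"hand": 1, "x": 0, "y": 0.045, "z": 0, "yaw": 0}
    - {"hand": 1, "x": 0, "y": 0.03, "z": 0, "yaw": 0}
    - {"hand": 1, "x": 0, "y": 0, "z": 0, "yaw": 0}

```text
clock: 28.55
eef_pos: [536.4, -65.7, 264.8]
eef_rot: [3.141, 0.0, 0.117]
wrist_force: [-0.0, -0.3, 0.2]
finger_gap: 93.7
finger_force: 0.0
```

```bash
python3 go.py 540 -112.5 200 1.692; python3 - <<'E'
from m import *
t=camera('top'); save('top3',t)
can=big('d',lambda h:(h[...,0]>22)&(h[...,0]<36)&(h[...,1]>120)&(h[...,2]>110),(140,190,185,240),0,im=t); print('can',rect(world('top',can,182)))
jar=big('e',lambda h:h[...,2]<100,(254,180,274,202),0,im=t); print('jar',rect(world('top',jar,95)),rect(world('top',jar,105)))
E
```

```text
at [536.4 -65.7 264.8] [3.141 0.    0.117] t 28.55 gap 93.7 F [-0.  -0.3  0.2] 0.0 q [-0.19  0.23  1.42 -0.    1.5   1.26]
turn about tool z -1.575 shift with yaw as now (np.float64(-1.8), np.float64(46.9), np.float64(64.8)) after turn (np.float64(-46.9), np.float64(-2.0), np.float64(64.8))
can [496.531 270.131 496.217 270.111  37.866  37.854  -0.746]
jar [ 5.99043e+02 -1.15446e+02  6.02690e+02 -1.16351e+02  7.84580e+01
  7.08590e+01  2.20000e-02] [ 5.97807e+02 -1.15268e+02  6.01429e+02 -1.16166e+02  7.79090e+01
  7.03630e+01  2.20000e-02]
```

Call:
arm_command:
  targets:
    - {"hand": 1, "x": 0, "y": 0, "z": 0, "yaw": -0.15}
    - {"hand": 1, "x": 0, "y": 0, "z": 0, "yaw": -0.15}
    - {"hand": 1, "x": 0, "y": 0, "z": 0, "yaw": -0.15}
    - {"hand": 1, "x": 0, "y": 0, "z": 0, "yaw": -0.15}
    - {"hand": 1, "x": 0, "y": 0, "z": 0, "yaw": -0.15}
    - {"hand": 1, "x": 0, "y": 0, "z": 0, "yaw": -0.15}
    - {"hand": 1, "x": 0, "y": 0, "z": 0, "yaw": -0.15}
    - {"hand": 1, "x": 0, "y": 0, "z": 0, "yaw": -0.15}
    - {"hand": 1, "x": 0, "y": 0, "z": 0, "yaw": -0.15}
    - {"hand": 1, "x": 0, "y": 0, "z": 0, "yaw": -0.15}

```text
clock: 29.6
eef_pos: [536.3, -61.2, 265.1]
eef_rot: [3.141, -0.0, 1.628]
wrist_force: [-0.4, 0.4, -0.1]
finger_gap: 94.0
finger_force: 0.0
```

Call:
arm_command:
  targets:
    - {"hand": 1, "x": 0, "y": 0, "z": 0, "yaw": -0.075}
    - {"hand": 1, "x": -0.02, "y": 0, "z": 0.03, "yaw": 0}
    - {"hand": 1, "x": -0.02, "y": 0, "z": 0.03, "yaw": 0}
    - {"hand": 1, "x": 0, "y": 0.01, "z": 0.03, "yaw": 0}
    - {"hand": 1, "x": 0, "y": 0.02, "z": 0.02, "yaw": 0}
    - {"hand": 1, "x": 0, "y": 0.02, "z": 0, "yaw": 0}
    - {"hand": 1, "x": 0, "y": 0, "z": 0, "yaw": 0}
    - {"hand": 1, "x": 0, "y": 0, "z": 0, "yaw": 0}

```text
clock: 30.4
eef_pos: [590.8, -95.0, 155.0]
eef_rot: [-3.141, -0.0, 1.697]
wrist_force: [0.7, 0.3, 0.1]
finger_gap: 93.7
finger_force: 0.0
```

```bash
python3 go.py 598.5 -112.5 22 1.692
```

```text
at [590.8 -95.  155. ] [-3.141 -0.     1.697] t 30.4 gap 93.7 F [0.7 0.3 0.1] 0.0 q [-0.22  0.43  1.41  0.    1.31 -0.35]
turn about tool z 0.005 shift with yaw as now (np.float64(-18.3), np.float64(5.4), np.float64(133.0)) after turn (np.float64(-18.3), np.float64(5.5), np.float64(133.0))
```

Call:
arm_command:
  targets:
    - {"hand": 1, "x": -0.01, "y": 0.003, "z": 0, "yaw": 0.005}
    - {"hand": 1, "x": -0.008, "y": 0.003, "z": 0.02, "yaw": 0}
    - {"hand": 1, "x": 0, "y": 0, "z": 0, "yaw": 0}
    - {"hand": 1, "x": 0, "y": 0, "z": 0, "yaw": 0}
    - {"hand": 1, "x": 0, "y": 0, "z": 0, "yaw": 0}

```text
clock: 30.9
eef_pos: [599.2, -113.2, 136.1]
eef_rot: [3.14, 0.0, 1.691]
wrist_force: [-0.7, -0.9, -0.6]
finger_gap: 94.0
finger_force: 0.0
```

```bash
python3 go.py 598.5 -112.5 22 1.692
```

```text
at [ 599.2 -113.2  136.1] [3.14  0.    1.691] t 30.9 gap 94.0 F [-0.7 -0.9 -0.6] 0.0 q [-0.25  0.47  1.39  0.    1.28 -0.37]
turn about tool z -0.001 shift with yaw as now (np.float64(0.7), np.float64(-0.7), np.float64(114.1)) after turn (np.float64(0.7), np.float64(-0.7), np.float64(114.1))
```

Call:
arm_command:
  targets:
    - {"hand": 1, "x": 0, "y": 0, "z": 0.02, "yaw": 0}
    - {"hand": 1, "x": 0, "y": 0, "z": 0.03, "yaw": 0}
    - {"hand": 1, "x": 0, "y": 0, "z": 0.03, "yaw": 0}
    - {"hand": 1, "x": 0, "y": 0, "z": 0.02, "yaw": 0}
    - {"hand": 1, "x": 0, "y": 0, "z": 0.012, "yaw": 0}
    - {"hand": 1, "x": 0, "y": 0, "z": 0, "yaw": 0}
    - {"hand": 1, "x": 0, "y": 0, "z": 0, "yaw": 0}

```text
clock: 31.6
eef_pos: [599.7, -113.3, 24.2]
eef_rot: [3.14, 0.001, 1.691]
wrist_force: [-0.6, 0.1, 0.1]
finger_gap: 94.6
finger_force: 0.0
```

Call:
arm_command:
  targets:
    - {"hand": -1, "x": 0, "y": 0, "z": 0, "yaw": 0}
    - {"hand": -1, "x": 0, "y": 0, "z": 0, "yaw": 0}
    - {"hand": -1, "x": 0, "y": 0, "z": 0, "yaw": 0}
    - {"hand": -1, "x": 0, "y": 0, "z": 0, "yaw": 0}
    - {"hand": -1, "x": 0, "y": 0, "z": 0, "yaw": 0}
    - {"hand": -1, "x": 0, "y": 0, "z": 0, "yaw": 0}
    - {"hand": -1, "x": 0, "y": 0, "z": 0, "yaw": 0}
    - {"hand": -1, "x": 0, "y": 0, "z": 0, "yaw": 0}
    - {"hand": -1, "x": 0, "y": 0, "z": 0, "yaw": 0}
  newtons: 20

```text
clock: 32.5
eef_pos: [599.2, -113.2, 23.1]
eef_rot: [3.141, 0.0, 1.691]
wrist_force: [1.0, 0.6, 0.8]
finger_gap: 40.8
finger_force: 20.0
```

```bash
python3 go.py 480 -60 24 1.692
```

```text
at [ 599.2 -113.2   23.1] [3.141 0.    1.691] t 32.5 gap 40.8 F [1.  0.6 0.8] 20.0 q [-0.25  0.6   1.48 -0.    1.06 -0.37]
turn about tool z -0.001 shift with yaw as now (np.float64(67.1), np.float64(-112.0), np.float64(-0.9)) after turn (np.float64(67.2), np.float64(-111.9), np.float64(-0.9))
```

Call:
arm_command:
  targets:
    - {"hand": -1, "x": 0, "y": 0, "z": -0.02, "yaw": 0}
    - {"hand": -1, "x": 0.01, "y": -0.02, "z": -0.02, "yaw": 0}
    - {"hand": -1, "x": 0.02, "y": -0.03, "z": 0, "yaw": 0}
    - {"hand": -1, "x": 0.02, "y": -0.03, "z": 0, "yaw": 0}
    - {"hand": -1, "x": 0.017, "y": -0.03, "z": 0, "yaw": 0}
    - {"hand": -1, "x": 0, "y": 0, "z": 0.02, "yaw": 0}
    - {"hand": -1, "x": 0, "y": 0, "z": 0.01, "yaw": 0}
    - {"hand": -1, "x": 0, "y": 0, "z": 0, "yaw": 0}
    - {"hand": -1, "x": 0, "y": 0, "z": 0, "yaw": 0}

```text
clock: 33.4
eef_pos: [482.3, -60.0, 33.0]
eef_rot: [-3.141, -0.0, 1.691]
wrist_force: [0.1, -0.4, -0.2]
finger_gap: 40.4
finger_force: 20.0
```

```bash
python3 go.py 480 -60 23.5 1.692
```

```text
at [482.3 -60.   33. ] [-3.141 -0.     1.691] t 33.4 gap 40.4 F [ 0.1 -0.4 -0.2] 20.0 q [-0.2   0.34  1.84 -0.    0.95 -0.32]
turn about tool z -0.001 shift with yaw as now (np.float64(0.3), np.float64(-2.2), np.float64(9.5)) after turn (np.float64(0.3), np.float64(-2.2), np.float64(9.5))
```

Set it down, then regrasp along the other axis and back.

Call:
arm_command:
  targets:
    - {"hand": -1, "x": 0, "y": 0, "z": 0.007, "yaw": 0}
    - {"hand": -1, "x": 0, "y": 0, "z": 0.003, "yaw": 0}
    - {"hand": -1, "x": 0, "y": 0, "z": 0, "yaw": 0}
    - {"hand": 1, "x": 0, "y": 0, "z": 0, "yaw": 0}
    - {"hand": 1, "x": 0, "y": 0, "z": 0, "yaw": 0}
    - {"hand": 1, "x": 0, "y": 0, "z": 0, "yaw": 0}
    - {"hand": 1, "x": 0, "y": 0, "z": 0, "yaw": 0}
    - {"hand": 1, "x": 0, "y": 0, "z": 0, "yaw": 0}
    - {"hand": 1, "x": 0, "y": 0, "z": 0, "yaw": 0.071}

```text
clock: 34.3
eef_pos: [481.9, -59.8, 23.0]
eef_rot: [-3.142, 0.0, 1.619]
wrist_force: [0.4, -0.4, -0.2]
finger_gap: 85.1
finger_force: 0.0
```

Call:
arm_command:
  targets:
    - {"hand": 1, "x": 0, "y": 0, "z": 0, "yaw": 0.15}
    - {"hand": 1, "x": 0, "y": 0, "z": 0, "yaw": 0.15}
    - {"hand": 1, "x": 0, "y": 0, "z": 0, "yaw": 0.15}
    - {"hand": 1, "x": 0, "y": 0, "z": 0, "yaw": 0.15}
    - {"hand": 1, "x": 0, "y": 0, "z": 0, "yaw": 0.15}
    - {"hand": 1, "x": 0, "y": 0, "z": 0, "yaw": 0.15}
    - {"hand": 1, "x": 0, "y": 0, "z": 0, "yaw": 0.15}
    - {"hand": 1, "x": 0, "y": 0, "z": 0, "yaw": 0.15}
    - {"hand": 1, "x": 0, "y": 0, "z": 0, "yaw": 0.15}
    - {"hand": 1, "x": 0, "y": 0, "z": 0, "yaw": 0.15}

```text
clock: 35.3
eef_pos: [481.9, -59.8, 23.0]
eef_rot: [-3.142, 0.0, 0.114]
wrist_force: [-0.3, 0.1, 0.4]
finger_gap: 94.0
finger_force: 0.0
```

Call:
arm_command:
  targets:
    - {"hand": 1, "x": 0, "y": 0, "z": 0, "yaw": 0}
    - {"hand": -1, "x": 0, "y": 0, "z": 0, "yaw": 0}
    - {"hand": -1, "x": 0, "y": 0, "z": 0, "yaw": 0}
    - {"hand": -1, "x": 0, "y": 0, "z": 0, "yaw": 0}
    - {"hand": -1, "x": 0, "y": 0, "z": 0, "yaw": 0}
    - {"hand": -1, "x": 0, "y": 0, "z": 0, "yaw": 0}
    - {"hand": -1, "x": 0, "y": 0, "z": 0, "yaw": 0}
    - {"hand": -1, "x": 0, "y": 0, "z": 0, "yaw": 0}
    - {"hand": -1, "x": 0, "y": 0, "z": 0, "yaw": 0}
    - {"hand": -1, "x": 0, "y": 0, "z": 0, "yaw": 0}
  newtons: 10

```text
clock: 36.3
eef_pos: [481.9, -59.8, 23.0]
eef_rot: [-3.142, -0.0, 0.12]
wrist_force: [0.4, 0.9, 0.1]
finger_gap: 40.6
finger_force: 10.0
```

Call:
arm_command:
  targets:
    - {"hand": 1, "x": 0, "y": 0, "z": 0, "yaw": 0}
    - {"hand": 1, "x": 0, "y": 0, "z": 0, "yaw": 0}
    - {"hand": 1, "x": 0, "y": 0, "z": 0, "yaw": 0}
    - {"hand": 1, "x": 0, "y": 0, "z": 0, "yaw": 0}
    - {"hand": 1, "x": 0, "y": 0, "z": 0, "yaw": 0}
    - {"hand": 1, "x": 0, "y": 0, "z": 0, "yaw": 0}
    - {"hand": 1, "x": 0, "y": 0, "z": 0, "yaw": -0.071}

```text
clock: 37.0
eef_pos: [481.9, -59.8, 23.0]
eef_rot: [3.142, -0.0, 0.191]
wrist_force: [0.6, -0.3, 0.1]
finger_gap: 92.3
finger_force: 0.0
```

Call:
arm_command:
  targets:
    - {"hand": 1, "x": 0, "y": 0, "z": 0, "yaw": -0.15}
    - {"hand": 1, "x": 0, "y": 0, "z": 0, "yaw": -0.15}
    - {"hand": 1, "x": 0, "y": 0, "z": 0, "yaw": -0.15}
    - {"hand": 1, "x": 0, "y": 0, "z": 0, "yaw": -0.15}
    - {"hand": 1, "x": 0, "y": 0, "z": 0, "yaw": -0.15}
    - {"hand": 1, "x": 0, "y": 0, "z": 0, "yaw": -0.15}
    - {"hand": 1, "x": 0, "y": 0, "z": 0, "yaw": -0.15}
    - {"hand": 1, "x": 0, "y": 0, "z": 0, "yaw": -0.15}
    - {"hand": 1, "x": 0, "y": 0, "z": 0, "yaw": -0.15}
    - {"hand": 1, "x": 0, "y": 0, "z": 0, "yaw": -0.15}

```text
clock: 38.0
eef_pos: [481.9, -59.8, 23.0]
eef_rot: [-3.142, 0.0, 1.697]
wrist_force: [-0.6, -0.5, -0.1]
finger_gap: 93.6
finger_force: 0.0
```

Call:
arm_command:
  targets:
    - {"hand": 1, "x": 0, "y": 0, "z": 0, "yaw": 0}
    - {"hand": -1, "x": 0, "y": 0, "z": 0, "yaw": 0}
    - {"hand": -1, "x": 0, "y": 0, "z": 0, "yaw": 0}
    - {"hand": -1, "x": 0, "y": 0, "z": 0, "yaw": 0}
    - {"hand": -1, "x": 0, "y": 0, "z": 0, "yaw": 0}
    - {"hand": -1, "x": 0, "y": 0, "z": 0, "yaw": 0}
    - {"hand": -1, "x": 0, "y": 0, "z": 0, "yaw": 0}
    - {"hand": -1, "x": 0, "y": 0, "z": 0, "yaw": 0}
    - {"hand": -1, "x": 0, "y": 0, "z": 0, "yaw": 0}
    - {"hand": -1, "x": 0, "y": 0, "z": 0, "yaw": 0}
  newtons: 20

```text
clock: 39.0
eef_pos: [481.9, -59.8, 23.0]
eef_rot: [3.142, 0.0, 1.691]
wrist_force: [-0.3, -0.5, -0.6]
finger_gap: 40.2
finger_force: 20.0
```

```bash
python3 go.py 506 190.2 100 1.692; python3 - <<'E'
from m import *
c=camera('side'); u=proj('side',[482,-60,60]).round().astype(int); print(u)
save('s8',cv2.resize(c[u[1]-60:u[1]+60,u[0]-60:u[0]+60],(600,600),interpolation=cv2.INTER_CUBIC))
E
```

```text
at [481.9 -59.8  23. ] [3.142 0.    1.691] t 39.0 gap 40.2 F [-0.3 -0.5 -0.6] 20.0 q [-0.2   0.36  1.85 -0.    0.93 -0.32]
turn about tool z -0.001 shift with yaw as now (np.float64(245.3), np.float64(53.9), np.float64(-77.0)) after turn (np.float64(245.3), np.float64(54.2), np.float64(-77.0))
[220 203]
```

View pics/s8.png

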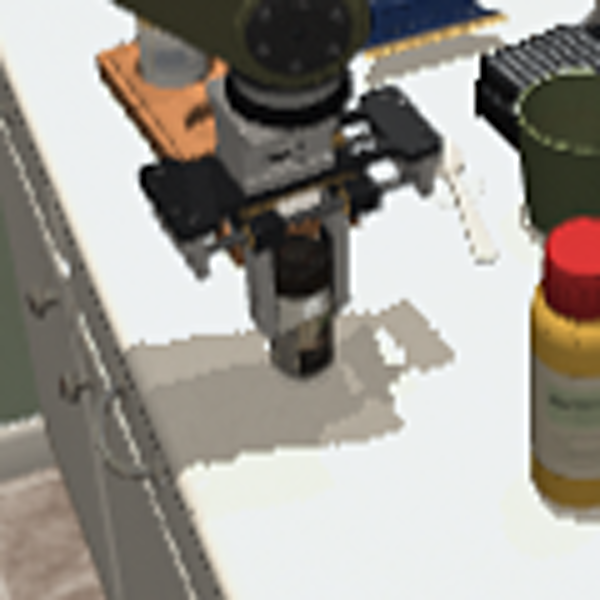

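The jar is gripped upright at crop px (305,320) and centred in both axes. I'll carry it to the small hole.

Call:
arm_command:
  targets:
    - {"hand": -1, "x": 0, "y": 0, "z": -0.03, "yaw": 0}
    - {"hand": -1, "x": 0, "y": 0, "z": -0.04, "yaw": 0}
    - {"hand": -1, "x": 0.02, "y": 0.005, "z": -0.04, "yaw": 0}
    - {"hand": -1, "x": 0.035, "y": 0.008, "z": 0, "yaw": 0}
    - {"hand": -1, "x": 0.04, "y": 0.009, "z": 0, "yaw": 0}
    - {"hand": -1, "x": 0.04, "y": 0.009, "z": 0, "yaw": 0}
    - {"hand": -1, "x": 0.04, "y": 0.009, "z": 0, "yaw": 0}
    - {"hand": -1, "x": 0.04, "y": 0.008, "z": 0, "yaw": 0}
    - {"hand": -1, "x": 0.02, "y": 0.004, "z": 0, "yaw": 0}
    - {"hand": -1, "x": 0, "y": 0, "z": 0, "yaw": 0}

```text
clock: 40.05
eef_pos: [505.0, 181.9, 132.6]
eef_rot: [-3.141, -0.0, 1.694]
wrist_force: [0.0, -0.8, -0.4]
finger_gap: 40.6
finger_force: 20.0
```

```bash
python3 go.py 506.2 190.2 60 1.692
```

```text
at [505.  181.9 132.6] [-3.141 -0.     1.694] t 40.05 gap 40.6 F [ 0.  -0.8 -0.4] 20.0 q [0.28 0.32 1.62 0.   1.21 0.15]
turn about tool z 0.002 shift with yaw as now (np.float64(8.1), np.float64(2.2), np.float64(72.6)) after turn (np.float64(8.1), np.float64(2.2), np.float64(72.6))
```

Call:
arm_command:
  targets:
    - {"hand": -1, "x": 0.004, "y": 0.001, "z": 0.02, "yaw": 0.001}
    - {"hand": -1, "x": 0, "y": 0, "z": 0.03, "yaw": 0}
    - {"hand": -1, "x": 0, "y": 0, "z": 0.02, "yaw": 0}
    - {"hand": -1, "x": 0, "y": 0, "z": 0, "yaw": 0}
    - {"hand": -1, "x": 0, "y": 0, "z": 0, "yaw": 0}
    - {"hand": -1, "x": 0, "y": 0, "z": 0, "yaw": 0}

```text
clock: 40.65
eef_pos: [506.6, 183.6, 64.4]
eef_rot: [3.14, -0.0, 1.689]
wrist_force: [1.1, 0.7, -0.8]
finger_gap: 40.4
finger_force: 20.0
```

```bash
python3 go.py 506.2 190.2 29 1.692
```

```text
at [506.6 183.6  64.4] [ 3.14  -0.     1.689] t 40.65 gap 40.4 F [ 1.1  0.7 -0.8] 20.0 q [ 0.28  0.4   1.68 -0.    1.06  0.16]
turn about tool z -0.003 shift with yaw as now (np.float64(6.6), np.float64(0.4), np.float64(35.4)) after turn (np.float64(6.6), np.float64(0.4), np.float64(35.4))
```

Call:
arm_command:
  targets:
    - {"hand": -1, "x": 0.0065, "y": 0, "z": 0, "yaw": -0.002}
    - {"hand": -1, "x": 0, "y": 0, "z": 0.012, "yaw": 0}
    - {"hand": -1, "x": 0, "y": 0, "z": 0, "yaw": 0}
    - {"hand": -1, "x": 0, "y": 0, "z": 0, "yaw": 0}
    - {"hand": -1, "x": 0, "y": 0, "z": 0, "yaw": 0}

```text
clock: 41.15
eef_pos: [505.2, 190.2, 51.0]
eef_rot: [-3.142, 0.0, 1.692]
wrist_force: [1.1, -0.1, -1.3]
finger_gap: 40.4
finger_force: 20.0
```

```bash
python3 go.py 506.2 190.2 29 1.692
```

```text
at [505.2 190.2  51. ] [-3.142  0.     1.692] t 41.15 gap 40.4 F [ 1.1 -0.1 -1.3] 20.0 q [ 0.29  0.42  1.68 -0.    1.04  0.17]
turn about tool z -0.0 shift with yaw as now (np.float64(-0.2), np.float64(1.0), np.float64(22.0)) after turn (np.float64(-0.2), np.float64(1.0), np.float64(22.0))
```

Bottom of the jar at about 28 mm; going in.

Call:
arm_command:
  targets:
    - {"hand": -1, "x": 0, "y": 0.001, "z": 0.004, "yaw": 0}
    - {"hand": -1, "x": 0, "y": 0, "z": 0.005, "yaw": 0}
    - {"hand": -1, "x": 0, "y": 0, "z": 0.005, "yaw": 0}
    - {"hand": -1, "x": 0, "y": 0, "z": 0.005, "yaw": 0}
    - {"hand": -1, "x": 0, "y": 0, "z": 0.002, "yaw": 0}
    - {"hand": -1, "x": 0, "y": 0, "z": 0, "yaw": 0}
    - {"hand": -1, "x": 0, "y": 0, "z": 0, "yaw": 0}

```text
clock: 41.85
eef_pos: [506.2, 190.4, 30.1]
eef_rot: [3.141, 0.0, 1.692]
wrist_force: [-0.9, -0.1, -0.6]
finger_gap: 40.6
finger_force: 20.0
```

```bash
python3 go.py 506.2 190.2 29 1.692
```

```text
at [506.2 190.4  30.1] [3.141 0.    1.692] t 41.85 gap 40.6 F [-0.9 -0.1 -0.6] 20.0 q [ 0.29  0.45  1.69 -0.    1.    0.17]
turn about tool z -0.0 shift with yaw as now (np.float64(-0.2), np.float64(-0.0), np.float64(1.1)) after turn (np.float64(-0.2), np.float64(-0.0), np.float64(1.1))
```

Freely in. Final millimetre, release, rise and move clear.

Call:
arm_command:
  targets:
    - {"hand": -1, "x": 0, "y": 0, "z": 0.001, "yaw": 0}
    - {"hand": -1, "x": 0, "y": 0, "z": 0, "yaw": 0}
    - {"hand": 0.7, "x": 0, "y": 0, "z": 0, "yaw": 0}
    - {"hand": 0.7, "x": 0, "y": 0, "z": 0, "yaw": 0}
    - {"hand": 0.7, "x": 0, "y": 0, "z": 0, "yaw": 0}
    - {"hand": 0.7, "x": 0, "y": 0, "z": 0, "yaw": 0}
    - {"hand": 1, "x": 0, "y": 0, "z": -0.02, "yaw": 0}
    - {"hand": 1, "x": 0, "y": 0, "z": -0.04, "yaw": 0}
    - {"hand": 1, "x": 0, "y": 0, "z": -0.05, "yaw": 0}
    - {"hand": 1, "x": 0, "y": 0, "z": -0.05, "yaw": 0}

```text
clock: 42.85
eef_pos: [505.6, 190.2, 190.8]
eef_rot: [-3.141, 0.0, 1.692]
wrist_force: [-0.3, 0.5, 0.2]
finger_gap: 94.0
finger_force: 0.0
```

Call:
arm_command:
  targets:
    - {"hand": 1, "x": -0.02, "y": -0.01, "z": -0.03, "yaw": 0}
    - {"hand": 1, "x": -0.04, "y": -0.02, "z": 0, "yaw": 0}
    - {"hand": 1, "x": -0.045, "y": -0.02, "z": 0, "yaw": 0}
    - {"hand": 1, "x": -0.045, "y": -0.02, "z": 0, "yaw": 0}
    - {"hand": 1, "x": -0.045, "y": -0.01, "z": 0, "yaw": 0}
    - {"hand": 1, "x": -0.04, "y": 0, "z": 0, "yaw": 0}
    - {"hand": 1, "x": 0, "y": 0, "z": 0, "yaw": 0}
    - {"hand": 1, "x": 0, "y": 0, "z": 0, "yaw": 0}

```text
clock: 43.65
eef_pos: [455.0, -53.0, 219.0]
eef_rot: [-3.142, -0.0, 1.69]
wrist_force: [-0.4, -0.2, -0.1]
finger_gap: 94.1
finger_force: 0.0
```

```bash
python3 go.py 400 -20 200 1.692; python3 - <<'E'
from m import *
t=camera('top'); c=camera('side')
can=big('d',lambda h:(h[...,0]>22)&(h[...,0]<36)&(h[...,1]>120)&(h[...,2]>110),(140,190,185,240),0,im=t); print('can',rect(world('top',can,182)))
jar=big('e',lambda h:(h[...,2]<95)&(h[...,1]<100),(166,192,192,232),0,im=t); print('jar',rect(world('top',jar,101)))
k=big('',lambda h:(h[...,1]<60),(190,200,220,228),0,im=t); print('forms',rect(world('top',k,36)))
f=lambda x,w,h:cv2.resize(x,(w,h),interpolation=cv2.INTER_CUBIC)
save('fin',np.hstack([f(c[95:215,150:270],420,420),f(t[180:245,135:230],380,260)[np.r_[0:260,[259]*160]]]))
E
```

```text
at [455. -53. 219.] [-3.142 -0.     1.69 ] t 43.65 gap 94.1 F [-0.4 -0.2 -0.1] 0.0 q [-0.2   0.06  1.71  0.    1.37 -0.32]
turn about tool z -0.002 shift with yaw as now (np.float64(39.3), np.float64(-50.7), np.float64(19.0)) after turn (np.float64(39.4), np.float64(-50.6), np.float64(19.0))
can [496.533 270.133 496.243 270.071  37.863  37.854  -0.746]
jar [ 5.04935e+02  1.82171e+02  5.05399e+02  1.81939e+02  5.74400e+01
  4.25910e+01 -6.90000e-02]
forms [5.16860e+02 1.07748e+02 5.16229e+02 1.07802e+02 6.13660e+01 8.56350e+01
 1.16000e-01]
```

View pics/fin.png

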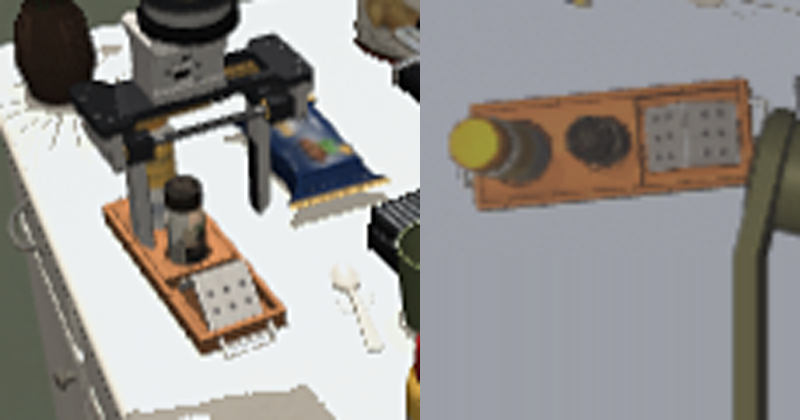

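The final picture shows both forms nested as one tent in the bay at px (690,135), the jar upright in the small hole at (597,140) and the can in the large hole at (480,140). The arm is clear of everything.

```bash
python3 -c "
from cell import manip
print(manip.sign_off())"
```

```text
the job is handed in; nothing more can be done
None
```

I packed the caddy and handed the job in at about 44 s of the allowed 141 s, with both forms nested in the bay and the spice jar and spray can down in their holes; sign-off returned no verdict, so I don't know how it was judged.

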